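Rinsed square bottle upside down onto a drying peg

ROBOT

A 6-joint arm with a two-finger parallel gripper is mounted at the origin on a cart in front of the work surface, level with it; the furniture and walls round the work are solid. World frame = base frame: x ahead of the robot, y to its left, z up, the work surface at z = 0. Lengths are in m, angles in degrees, forces in N, time in s.
With the tool pointing down it reaches from about 0.375 to 0.9 m from the base axis. Payload 3.1 kg.
Tool frame: the origin (TCP) lies at the very end of the fingers, on their centre line; the grasp point (between the pads) lies 19 mm behind it; z points along the fingers, y is the line along which they close (so a half turn about z gives the same grasp; the last joint's range is limited). The gripper opens to 87 mm and grips with 3 to 60 N. Pads are 19 mm wide; open, the fingers measure 117 mm over their backs; the gripper's body (75 mm by 190 mm) begins 51 mm behind the grasp point.
Start: joints at [-80.128, 30.224, 82.088, -0, 67.689, -10.227], TCP at [0.215, -0.587, 0.193] pointing down, gripper open.
Joint ranges: [-176.69, 176.69], [-43.24, 126.21], [12.49, 139.97], [-82, 262], [0, 151.66], [-163.58, 163.58]. Speed limits (degrees/s): [159.86, 159.86, 180, 180, 180, 180].

INTERFACE

Orientations are given as a 3x3 rotation matrix whose columns are the frame's x, y, z axes.
In Python, from rig import readout, viewer, ticket gives the robot as it stands.
- The arm moves only by the tool send_rows, never from a script. Its argument "moves" is a list of rows, each a list of 6 numbers: the shift along the tool's x, y, z in units of 250 mm (1.0 is 250 mm), then the turn, a rotation vector about the tool's x, y, z in units of 90 degrees (1.0 is 90 degrees). A call has 1 to 12 rows; each row is the pose to reach, as a shift and turn from the pose commanded when the call began, along the tool's axes at that moment; what a row does not reach only later rows make up. A row lasts 1/10 s, in which the tool goes at most 50 mm and 8.59 degrees, less where a joint would pass 70% of its speed; a pose out of reach is approached as far as the arm can. A call with a number of a shift or a turn outside -1 to 1 is refused whole. A call with a gripper value outside its range is refused whole. "grip" is the opening, from 0 (shut) to 1 (fully open), set as the call begins (left out, the last holds). The fingers move at their own pace and stop on an object; the grip force is fixed at half the most. Time passes only in rows, so rows that repeat a pose let the fingers close. It gives the time, the measured TCP pose, the force, the opening and the grip force at its end, in the units of the state.
- readout.read_state(): the state, without advancing time (a new reading comes with each control period).
- viewer.capture(name): name is "side" or "top"; returns (picture, depth): 480x640x3 uint8, red, green, blue; 480x640 float32, m along the optical axis (not along the pixel's ray), 0 where there is no reading.
- viewer.camera_info(name): a dict with "fx", "fy", "cx", "cy" (pixels), "distortion" ([k1, k2, p1, p2, k3] as OpenCV has them; the pictures are not rectified), "R" (3x3) and "t" (3): a world point X has camera coordinates R X + t. Camera axes: x right, y down, z forward; pixel columns grow to the right and rows downward; lengths in m; the calibration is good to about 2 mm. A picture is of the moment at which its call begins. camera_info takes no time and is no camera call.
- ticket.hand_in(): hands the job in; it is judged then, once.
The state is a dict: "time_s": time; "joint_positions": joint angles; "qvel": joint speeds; "tau": joint torques, N m; "position": TCP position; "tcp_rot": TCP orientation; "force": force on the tool from outside, world axes, zero at the start; "moment": the same for the moment, N m; "opening": opening from 0.0 (shut) to 1.0 (fully open); "grasp_force": force on a finger pad.
Only numpy, scipy, OpenCV 4.12 (cv2) and the standard library are available. Lean on these libraries where they do the work, as an engineer would, in place of code of your own. Each camera call takes 0.05 s, during which the arm holds its last target. There are 200 camera calls.

TASK

Set the rinsed, open square bottle to dry: lift it out of the steel carrier, lay it on its side on the bench and let go so that you can change your grip, then turn it mouth down over the free stout peg of the drying tray. Lower it, keeping hold until its rim is down on the peg's foot, and let go so that it stands straight and fully home; leave the capped bottles and the bottle that is already drying where they are.

Things in the scene. Friction and masses are not known exactly. Their poses are not given: they have to be found in the camera images.
- bottle: the open bottle: white, square, no cap, 140 mm tall, 80 to 170 g. Origin: centre of its underside; z along its length towards the mouth, x and y square to its flats. Body 50 x 50 mm, walls 3 mm, from 0 to 88 mm, sloping shoulder to 100 mm, round neck (36 mm outside, 30 mm clear inside) to 140 mm; inside 136 mm deep. Stands mouth up in the carrier, neck and shoulder showing
- bottle_mouth (a point): centre of the bottle's mouth, in the plane of the rim, 140 mm along its z axis from the underside
- bottle_middle (a point): point on the bottle's axis half way up, 70 mm from either end. When the bottle lies on a flat side this is 25 mm above the bench; the bench between carrier and tray is clear for that
- carrier: fixed steel carrier, 80 (x) x 244 (y) x 92 mm high; origin: centre of its underside. Its deck has three square openings 54 mm wide in a row along its y axis, 75 mm apart; the bottles stand on its floor at 10 mm height, square to it, 2 mm loose all round. Which opening holds the open bottle varies; carrier and tray may change sides
- capped_a: bottle like the open one but closed with a ribbed grey screw cap 41 mm wide, top at 143 mm; stands in the carrier. Origin at the centre of its underside, z up
- capped_b: the other capped bottle, like capped_a
- tray: fixed white drip tray of the drying stand, 124 mm (x) x 292 mm (y), walls 18 mm high, floor 4 mm thick; origin at the centre of its underside. Three pegs stand in it in a row along its y axis, 92 mm apart, in varying order
- peg: the free stout peg, grey. Origin: centre of its foot's underside, on the tray's floor; z up. Foot 49 mm wide, 8 mm thick; on it four short ribs up to 10.5 mm on which the bottle's rim comes to rest; a plug 26 mm thick up to 24 mm, a cone up to 36 mm, then a stem 16 narrowing to 14 mm with a rounded tip at 92.5 mm. In the same row stand an equal peg with a bottle on it and a thin pin
- peg_seat (a point): point on the free stout peg's axis at the height of the ribs' tops, where the centre of the seated bottle's mouth comes to lie
- peg_tip (a point): tip of the free stout peg, 82 mm above the seat
- pin: the bare thin pin, 9 mm thick, 117 mm tall; origin at the centre of its foot's underside
- dry_bottle: bottle equal to the open one that already stands upside down on the other stout peg; origin at the centre of its underside, which is up (155 mm above the bench), z axis towards its mouth (down)
Mind the look-alikes: they are no part of the job. What is shaped like the bottle but blue is not meant. Leave any orange look-alike of the peg alone.

How it is judged:
By the outcome, as a careful person would: the job done as asked, in the order asked, and still so for the second after the job is handed in, with the robot touching nothing.
It also fails if it takes over 72 s, if anything falls off the work surface, if the arm or the gripper's body presses on something with over 40 N, if the wrist force passes 120 N, or if a joint passes its speed limit or range.

## Working session

There is one attempt and no reset: what is moved stays moved. The work goes in short steps, Python scripts to look and compute and a tool call to move; the robot and the scene stay as the last step left them, time stands still between calls to the robot, and variables do not carry over. Pictures are saved under pics/ and viewed, at most 10 in all, crops included, and the job is handed in when it is done.

Besides the shell and the picture viewer there is one more tool, called as name(argument=value, ...) on one line, values as JSON. send_rows: Moves the arm, as the interface text tells. Shifts and turns lie within -1 to 1; 1 stands for 250 mm of shift or 90 degrees of turn. Its arguments: {"type":"object","properties":{"moves":{"type":"array"},"grip":{"type":"number"}},"required":["moves"]}

```bash
mkdir -p pics; python3 - <<'E'
from rig import readout, viewer
import cv2,numpy as np
for n in("side","top"):
    p,d=viewer.capture(n); np.savez(f"pics/{n}0.npz",p=p,d=d)
    cv2.imwrite(f"pics/{n}0.png",p[:,:,::-1])
    i=viewer.camera_info(n); print(n,{k:np.round(np.array(v),4).tolist() for k,v in i.items()})
    print("cam pos",-np.array(i["R"]).T@i["t"])
print(readout.read_state())
E
```

```text
side {'fx': 546.0873, 'fy': 546.0873, 'cx': 322.594, 'cy': 247.9521, 'distortion': [-0.0491, 0.0, 0.0, 0.0, 0.0], 'R': [[-0.978, -0.208, -0.0171], [-0.1029, 0.552, -0.8274], [0.1816, -0.8075, -0.5613]], 't': [0.4364, 0.1555, 1.5897]}
cam pos [0.15414738 1.28855398 1.02843271]
top {'fx': 478.4283, 'fy': 478.4283, 'cx': 323.611, 'cy': 237.6372, 'distortion': [-0.0439, 0.0, 0.0, 0.0, 0.0], 'R': [[-0.0165, -0.9996, -0.0237], [-0.9957, 0.0186, -0.0906], [0.091, 0.0221, -0.9956]], 't': [0.0263, 0.4541, 1.3283]}
cam pos [ 0.33171223 -0.01158871  1.36421158]
{'time_s': 0.1, 'joint_positions': array([-8.01292886e+01,  3.02735574e+01,  8.21482583e+01,  9.85080739e-04,
        6.76900330e+01, -1.02266541e+01]), 'qvel': array([-0.01771184, -0.01237741, -0.24350076,  0.0509559 , -0.08214747,
       -0.05408334]), 'tau': array([-2.27865612e-04, -4.40986526e+01, -1.77150947e+01,  6.34016516e-02,
        5.34131681e-02, -4.30856971e-05]), 'position': array([ 0.21467584, -0.58621778,  0.1918748 ]), 'tcp_rot': array([[ 9.39112359e-01,  3.43610064e-01, -3.18974087e-04],
       [ 3.43610021e-01, -9.39110454e-01,  1.92595753e-03],
       [ 3.62226491e-04, -1.91829321e-03, -9.99998094e-01]]), 'force': array([ 0.55175065, -0.66301185,  1.21629804]), 'moment': array([0.00532887, 0.04976112, 0.00263812]), 'grasp_force': 0.0, 'opening': 0.9991065738934459}
```

View pics/top0.png

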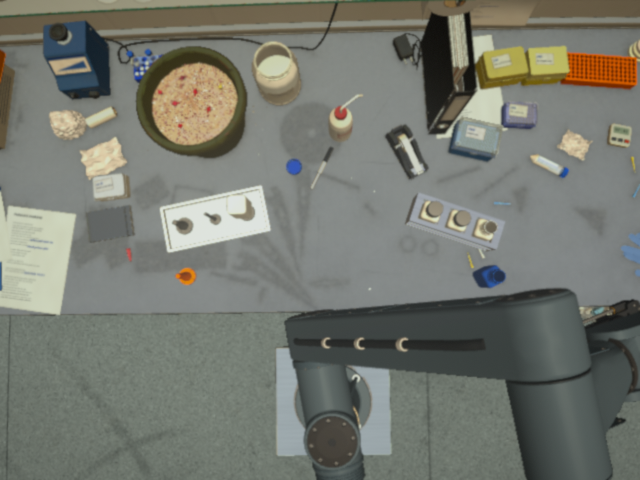

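View pics/side0.png

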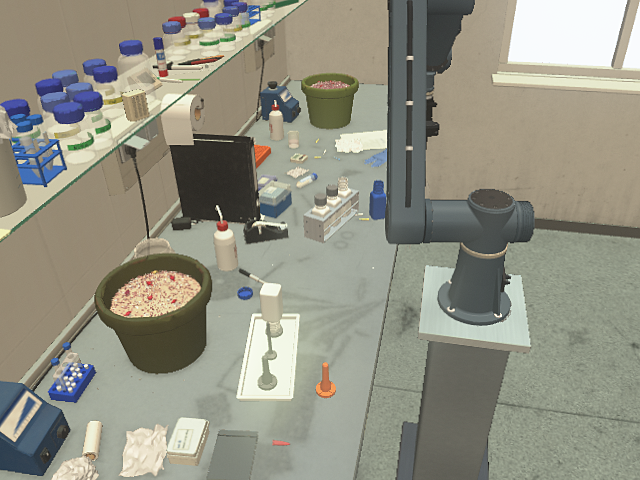

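The top view shows the tray at (215,218), with the free stout peg at (183,225), the pin at (213,217) and the drying bottle at (238,207). The carrier is at (457,220) with necks at (433,209), (460,218) and (487,228). The side view shows the same layout, and the blue bottle and orange peg are the decoys. I'll zoom in on the carrier to see which bottle is open.

```bash
python3 - <<'E'
import cv2,numpy as np
t=cv2.imread("pics/top0.png");s=cv2.imread("pics/side0.png")
a=cv2.resize(t[185:255,400:515],None,fx=3.4,fy=3.4,interpolation=2)
b=cv2.resize(s[170:245,290:390],None,fx=3.9,fy=3.9,interpolation=2)
c=cv2.resize(t[180:255,155:275],None,fx=3.3,fy=3.3,interpolation=2)
d=cv2.resize(s[275:405,230:345],None,fx=2.2,fy=2.2,interpolation=2)
o=np.zeros((600,800,3),np.uint8)
for im,(r,q) in((a,(0,0)),(b,(0,400)),(c,(300,0)),(d,(300,400))):
    h,w=im.shape[:2];h=min(h,600-r);w=min(w,800-q);o[r:r+h,q:q+w]=im[:h,:w]
cv2.imwrite("pics/crop1.png",o)
E
cat > h.py <<'E'
import numpy as np,cv2
from rig import viewer
def ray(n,px):
    i=viewer.camera_info(n);K=np.array([[i["fx"],0,i["cx"]],[0,i["fy"],i["cy"]],[0,0,1]])
    u=cv2.undistortPoints(np.array(px,float).reshape(-1,1,2),K,np.array(i["distortion"])).reshape(-1,2)
    R=np.array(i["R"]);return -R.T@np.array(i["t"]),np.c_[u,np.ones(len(u))]@R
def onz(n,px,z):
    o,d=ray(n,px);return o+d*((z-o[2])/d[:,2])[:,None]
def proj(n,X):
    i=viewer.camera_info(n);K=np.array([[i["fx"],0,i["cx"]],[0,i["fy"],i["cy"]],[0,0,1]])
    return cv2.projectPoints(np.array(X,float).reshape(-1,1,3),cv2.Rodrigues(np.array(i["R"]))[0],np.array(i["t"]),K,np.array(i["distortion"]))[0].reshape(-1,2)
def cloud(n,d):
    """world point per pixel from depth, HxWx3 (nan where no reading)"""
    h,w=d.shape;v,u=np.mgrid[:h,:w];o,r=ray(n,np.c_[u.ravel(),v.ravel()])
    z=np.where(d>0,d,np.nan).ravel()
    return (o+r*z[:,None]).reshape(h,w,3)
E
```

```text
(no output)
```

View pics/crop1.png

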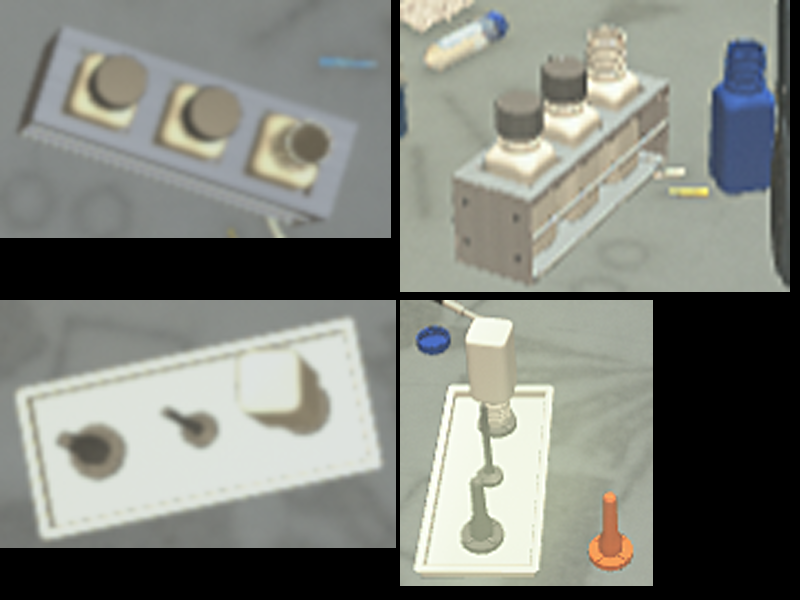

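The crop shows the open bottle with its dark mouth at the right end of the carrier, top px ≈(490,227). The two capped bottles are left and middle. The free stout peg is at the tray's left end (foot ≈(183,226)) and the dry bottle at its right end.

```bash
python3 - <<'E'
import numpy as np,cv2
from h import *
np.set_printoptions(precision=4,suppress=True)
for n,roi_c,roi_t in(("top",(185,255,395,515),(178,260,150,280)),("side",(170,250,290,370),(275,410,225,310))):
    z=np.load(f"pics/{n}0.npz");p,d=z["p"],z["d"];C=cloud(n,d)
    hsv=cv2.cvtColor(p,cv2.COLOR_RGB2HSV)
    a=np.zeros(d.shape,bool);a[roi_c[0]:roi_c[1],roi_c[2]:roi_c[3]]=1
    b=np.zeros(d.shape,bool);b[roi_t[0]:roi_t[1],roi_t[2]:roi_t[3]]=1
    def rect(m,name):
        q=C[m][:,:2];(c,s,an)=cv2.minAreaRect((q*1000).astype(np.float32));print(n,name,len(q),np.array(c)/1e3,s,an)
    Z=C[...,2]
    rect(a&(abs(Z-.092)<.006),"deck")
    rect(b&(Z>.010)&(Z<.024)&(p.min(2)>175),"tray")
    for nm,lo,hi,m in(("caps/mouth",.135,.16,a),("dry base",.148,.163,b)):
        k=(m&(Z>lo)&(Z<hi)).astype(np.uint8);N,L,S,ce=cv2.connectedComponentsWithStats(k)
        for j in range(1,N):
            if S[j,4]>8:
                q=C[L==j];print(n,nm,S[j,4],ce[j],"med z",np.median(q[:,2]),"bbox c",(q.max(0)+q.min(0))/2,"ext",np.ptp(q,axis=0))
    # table check
    print(n,"bench z",np.nanmedian(Z[270:300,330:370]) if n=="top" else np.nanmedian(Z[290:330,330:360]))
    # gray in tray
    k=(b&(p.max(2)<185)&(Z>.0)&(Z<.14)).astype(np.uint8)
    k[:roi_t[0]]=0;N,L,S,ce=cv2.connectedComponentsWithStats(k)
    for j in range(1,N):
        if S[j,4]>20:
            q=C[L==j];f=q[(q[:,2]>.009)&(q[:,2]<.018)];t=q[q[:,2]>.08]
            print(n,"gray",S[j],ce[j],"foot bbox",len(f),(f.max(0)+f.min(0))/2 if len(f) else 0,np.ptp(f,axis=0) if len(f) else 0,"tip",len(t),t.mean(0) if len(t) else 0)
E
```

```text
top deck 1530 [ 0.4883 -0.3405] (245.2165069580078, 82.300537109375) 70.16557312011719
top tray 971 [0.516  0.3305] (135.70799255371094, 303.0151062011719) 11.062612533569336
top caps/mouth 211 [434.4597 208.5024] med z 0.15283275923291617 bbox c [ 0.5124 -0.2694  0.1477] ext [0.0393 0.0383 0.0241]
top caps/mouth 212 [461.9953 217.9717] med z 0.1522487938492122 bbox c [ 0.4868 -0.3397  0.1468] ext [0.0402 0.0396 0.0233]
top caps/mouth 85 [488.9529 226.7765] med z 0.145739062663933 bbox c [ 0.4624 -0.4095  0.145 ] ext [0.0351 0.0378 0.0196]
top dry base 350 [235.9371 204.0286] med z 0.1536248687066193 bbox c [0.5331 0.2396 0.1541] ext [0.0501 0.0482 0.0121]
top bench z 0.000169290437670222
top gray [ 150  178  130   82 3130] [212.4086 218.2387] foot bbox 18 [0.5213 0.33   0.0134] [0.2176 0.3184 0.0087] tip 0 0
top gray [231 198  24  23 205] [246.4878 212.2732] foot bbox 45 [0.5271 0.2354 0.0135] [0.0346 0.0382 0.0089] tip 122 [0.5221 0.2254 0.1086]
top gray [163 209   9  40  61] [166.918  228.5574] foot bbox 34 [0.4903 0.4696 0.0136] [0.1136 0.0223 0.0078] tip 0 0
top gray [204 213  1
[... 1080 characters left out ...]
9 ] tip 26 [0.5526 0.2609 0.1143]
side gray [ 257  275   53   71 1021] [292.7816 299.6807] foot bbox 4 [0.5852 0.1042 0.0119] [0.1189 0.1638 0.0052] tip 91 [0.5078 0.2401 0.1118]
side gray [258 321  25  69 594] [268.5943 361.2525] foot bbox 223 [0.5131 0.3321 0.0135] [0.0793 0.2246 0.009 ] tip 81 [0.5053 0.3726 0.0951]
side gray [296 353  14  16  86] [301.6163 361.2442] foot bbox 0 0 0 tip 0 0
side gray [300 366  10   9  31] [305.2258 370.4194] foot bbox 0 0 0 tip 0 0
side gray [293 371  17  35 132] [301.2879 386.803 ] foot bbox 0 0 0 tip 0 0
side gray [227 373  13   9  30] [233.4333 377.3667] foot bbox 0 0 0 tip 0 0
side gray [302 399   8   9  21] [305.6667 402.4286] foot bbox 0 0 0 tip 0 0
```

Everything is measured, so I start moving. I'll raise the tool and pre-orient it, tilted 45° outward, with the fingers closing along the carrier row at a reduced opening.

send_rows(moves=[[0.03, -0.015, -0.1, 0, 0, 0], [0.12, -0.06, -0.2, -0.02, 0.06, 0.05], [0.24, -0.12, -0.27, -0.04, 0.12, 0.105], [0.36, -0.18, -0.27, -0.065, 0.18, 0.16], [0.48, -0.24, -0.27, -0.09, 0.24, 0.21], [0.6, -0.3, -0.27, -0.11, 0.3, 0.26], [0.72, -0.36, -0.27, -0.13, 0.36, 0.315], [0.84, -0.42, -0.27, -0.15, 0.42, 0.37], [0.93, -0.465, -0.27, -0.17, 0.46, 0.4], [0.966, -0.485, -0.27, -0.174, 0.479, 0.42], [0.966, -0.485, -0.27, -0.174, 0.479, 0.42], [0.966, -0.485, -0.27, -0.174, 0.479, 0.42]], grip=0.63)

```text
time_s: 1.3
position: [0.3999, -0.3907, 0.2604]
tcp_rot: [[0.666, -0.338, 0.665], [-0.239, -0.941, -0.24], [0.707, 0.001, -0.708]]
force: [-0.4, -0.6, -0.1]
opening: 0.629
grasp_force: 0.0
```

```bash
cat >> h.py <<'E'
from scipy.spatial.transform import Rotation as Ro
from rig import readout
def pose(h_deg,tilt_deg):
    """tool x azimuth h when pointing down, then tilted by tilt about tool y (z leans to +h)"""
    a=np.radians(h_deg);D=np.array([[np.cos(a),np.sin(a),0],[np.sin(a),-np.cos(a),0],[0,0,-1]])
    return D@Ro.from_euler('y',tilt_deg,degrees=True).as_matrix()
def goto(G,R,back=0.019,S=None):
    """row (units) bringing grasp point to G with orientation R"""
    S=S or readout.read_state();P,T=S["position"],S["tcp_rot"]
    d=T.T@(np.array(G)+back*R[:,2]-P)
    return np.round(np.r_[d/.25,Ro.from_matrix(T.T@R).as_rotvec()/(np.pi/2)],4)
E
python3 - <<'E'
from h import *
np.set_printoptions(precision=4,suppress=True)
s=readout.read_state();print(s["time_s"],s["joint_positions"],s["position"],s["opening"],s["force"]);print(s["tcp_rot"])
G=np.array([.4617,-.411,.130]);R=pose(-19.75,45)
print("pre80",goto(G-.08*R[:,2],R));print("grasp",goto(G,R))
z=np.load("pics/top0.npz");C=cloud("top",z["d"]);q=C[50:158,135:250].reshape(-1,3);q=q[q[:,2]>.1]
print("pot",np.percentile(q,[0.5,99.5],axis=0))
hsv=cv2.cvtColor(z["p"],cv2.COLOR_RGB2HSV);m=np.zeros(hsv.shape[:2],bool);m[255:295,465:515]=1
q=C[m&(hsv[...,1]>150)&(hsv[...,0]>100)];print("blue",np.nanmin(q,0),np.nanmax(q,0))
E
```

```text
1.3 [-78.3882  12.766  120.0831  66.0335  41.2614 -18.6477] [ 0.3999 -0.3907  0.2604] 0.6293349847749188 [-0.3691 -0.6346 -0.0976]
[[ 0.6662 -0.3385  0.6646]
 [-0.2386 -0.941  -0.2401]
 [ 0.7066  0.0014 -0.7076]]
pre80 [-0.1846 -0.0077  0.3089  0.0009  0.0005  0.0003]
grasp [-0.1843 -0.0082  0.6289  0.0009  0.0005  0.0003]
pot [[0.657  0.2087 0.1198]
 [0.9257 0.4858 0.2158]]
blue [ 0.3116 -0.4565  0.0177] [ 0.3641 -0.3996  0.1456]
```

send_rows(moves=[[-0.06, 0, 0.08, 0, 0, 0], [-0.12, 0, 0.16, 0, 0, 0], [-0.172, -0.008, 0.26, 0, 0, 0], [-0.172, -0.008, 0.34, 0, 0, 0], [-0.172, -0.008, 0.42, 0, 0, 0], [-0.172, -0.008, 0.49, 0, 0, 0], [-0.172, -0.008, 0.55, 0, 0, 0], [-0.172, -0.008, 0.6, 0, 0, 0], [-0.172, -0.008, 0.617, 0, 0, 0], [-0.172, -0.008, 0.617, 0, 0, 0], [-0.172, -0.008, 0.617, 0, 0, 0]])

```text
time_s: 2.4
position: [0.4745, -0.4155, 0.1211]
tcp_rot: [[0.665, -0.339, 0.665], [-0.239, -0.941, -0.24], [0.707, 0.001, -0.707]]
force: [0.6, -0.3, -1.4]
opening: 0.631
grasp_force: 0.0
```

```bash
python3 - <<'E'
from h import *
from scipy.optimize import least_squares
np.set_printoptions(precision=4,suppress=True)
s=readout.read_state();print(s["time_s"],s["joint_positions"],s["position"],s["force"])
J=[[-80.1293,30.2736,82.1483,0,67.69,-10.2265],[-78.3882,12.766,120.0831,66.0335,41.2614,-18.6477],s["joint_positions"]]
P=[[.21468,-.58622,.19187],[.3999,-.3907,.2604],s["position"]]
Z=[[0,0,-1],[.6646,-.2401,-.7076],s["tcp_rot"][:,2]]
def f(x,k):
    a,b=np.radians(J[k][1]),np.radians(J[k][1]+J[k][2]);off,d1,L2,L3,d6=x
    v=np.array([L2*np.sin(a)+L3*np.sin(b),off,d1+L2*np.cos(a)+L3*np.cos(b)])
    return Ro.from_euler('z',J[k][0],degrees=True).apply(v)+d6*np.array(Z[k])
r=least_squares(lambda x:np.concatenate([f(x,k)-P[k] for k in range(3)]),[.1,.2,.5,.5,.2]);print(r.x,r.fun)
# orientation
q=np.array(s["joint_positions"]);M=(Ro.from_euler('z',q[0],degrees=True)*Ro.from_euler('y',q[1]+q[2],degrees=True)*Ro.from_euler('z',q[3],degrees=True)*Ro.from_euler('y',q[4],degrees=True)*Ro.from_euler('z',q[5]+90,degrees=True)).as_matrix()
print(M-s["tcp_rot"])
p,d=viewer.capture("top");p2,d2=viewer.capture("side")
o=np.hstack([cv2.resize(p[170:290,380:540],(400,300)),cv2.resize(p2[150:250,290:423],(400,300))])
cv2.imwrite("pics/g1.png",o[:,:,::-1])
E
```

```text
2.4 [-68.4685  34.3516 119.237  101.1295  32.7328 -51.9615] [ 0.4745 -0.4155  0.1211] [ 0.5568 -0.2575 -1.3625]
[0.1272 0.1859 0.5233 0.3437 0.2924] [ 0.0103  0.0351  0.0225 -0.007  -0.014  -0.0048  0.0028 -0.025  -0.0177]
[[ 0. -0. -0.]
 [-0.  0.  0.]
 [-0. -0. -0.]]
```

View pics/g1.png

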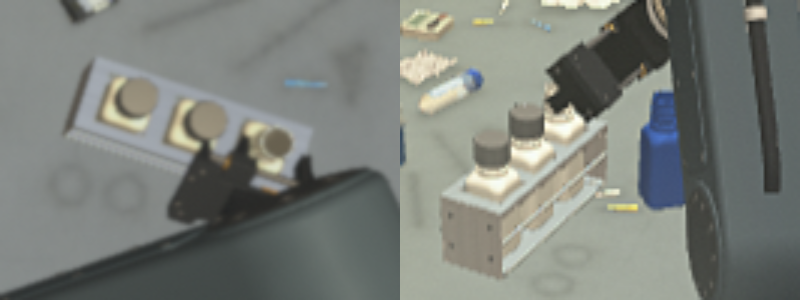

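The fingers straddle the open bottle's neck (crop left ≈(270,150), right ≈(560,95)) and are clear of the neighbouring cap and the blue bottle. Closing the gripper.

send_rows(moves=[[0, 0, 0, 0, 0, 0], [0, 0, 0, 0, 0, 0], [0, 0, 0, 0, 0, 0], [0, 0, 0, 0, 0, 0], [0, 0, 0, 0, 0, 0], [0, 0, 0, 0, 0, 0]], grip=0)

```text
time_s: 3.1
position: [0.4746, -0.415, 0.121]
tcp_rot: [[0.665, -0.339, 0.665], [-0.24, -0.941, -0.24], [0.707, 0.0, -0.707]]
force: [-0.7, -0.7, 1.3]
opening: 0.367
grasp_force: 30.0
```

send_rows(moves=[[0.014, 0, -0.014, 0, 0, 0], [0.035, 0, -0.035, 0, 0, 0], [0.07, 0, -0.07, 0, 0, 0], [0.11, 0, -0.11, 0, 0, 0], [0.15, 0, -0.15, 0, 0, 0], [0.2, 0, -0.2, 0, 0, 0], [0.25, 0, -0.25, 0, 0, 0], [0.3, 0, -0.3, 0, 0, 0], [0.35, 0, -0.35, 0, 0, 0], [0.4, 0, -0.4, 0, 0, 0], [0.43, 0, -0.43, 0, 0, 0], [0.452, 0, -0.452, 0, 0, 0]])

```text
time_s: 4.3
position: [0.4743, -0.4141, 0.2812]
tcp_rot: [[0.666, -0.338, 0.665], [-0.239, -0.941, -0.239], [0.706, 0.001, -0.708]]
force: [-0.6, -0.1, -1.0]
opening: 0.366
grasp_force: 30.0
```

```bash
python3 - <<'E'
from h import *
from scipy.optimize import least_squares
np.set_printoptions(precision=4,suppress=True)
s=readout.read_state();print(s["time_s"],s["joint_positions"],s["position"],s["force"],s["opening"])
J=[[-80.1293,30.2736,82.1483,0,67.69,-10.2265],[-78.3882,12.766,120.0831,66.0335,41.2614,-18.6477],[-68.4685,34.3516,119.237,101.1295,32.7328,-51.9615],s["joint_positions"]]
P=[[.21468,-.58622,.19187],[.3999,-.3907,.2604],[.4745,-.4155,.1211],s["position"]]
Z=[[0,0,-1],[.6646,-.2401,-.7076],[.665,-.24,-.707],s["tcp_rot"][:,2]]
def f(x,k):
    a,b=np.radians(J[k][1]),np.radians(J[k][1]+J[k][2]);off,d1,L2,L3,d6,a1,e=x
    v=np.array([a1+L2*np.sin(a)+L3*np.sin(b)-e*np.cos(b),off,d1+L2*np.cos(a)+L3*np.cos(b)+e*np.sin(b)])
    return Ro.from_euler('z',J[k][0],degrees=True).apply(v)+d6*np.array(Z[k])
r=least_squares(lambda x:np.concatenate([f(x,k)-P[k] for k in range(4)]),[.1,.2,.5,.5,.2,0,0]);print(r.x,r.fun)
p,d=viewer.capture("top");p2,d2=viewer.capture("side")
o=np.hstack([cv2.resize(p[130:290,380:593],(400,300)),cv2.resize(p2[120:240,270:430],(400,300))])
cv2.imwrite("pics/g2.png",o[:,:,::-1])
E
```

```text
4.3 [-68.4084  15.1842 110.9652  60.8209  37.3692  -3.7246] [ 0.4743 -0.4141  0.2812] [-0.5624 -0.1141 -1.0116] 0.36610749681538407
[ 0.111   0.2741  0.5871  0.391   0.3354  0.0002 -0.1133] [-0.     -0.      0.      0.     -0.0001 -0.     -0.      0.      0.
 -0.      0.0001 -0.    ]
```

View pics/g2.png

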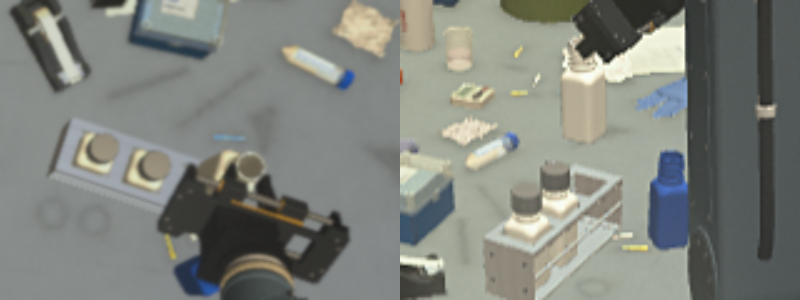

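The bottle hangs cleanly from the gripper and both capped bottles are undisturbed. The kinematic fit is exact, so I'll check that the planned poses are reachable before moving on.

```bash
cat >> h.py <<'E'
OFF,D1,L2,L3,D6,EO=.111,.2741,.5871,.391,.3354,-.1133
LO=np.array([-176.69,-43.24,12.49,-82,0,-163.58]);HI=np.array([176.69,126.21,139.97,262,151.66,163.58])
def ik(G,R,back=.019):
    """joints (deg) and margin to nearest limit; None when out of reach"""
    w=np.array(G)+back*R[:,2]-D6*R[:,2];r2=w[0]**2+w[1]**2-OFF**2
    if r2<0:return None
    rho=np.sqrt(r2);j1=np.arctan2(w[1],w[0])-np.arctan2(OFF,rho)
    zz=w[2]-D1;Lf=np.hypot(L3,EO);g=np.arctan2(-EO,L3)   # forearm vector angle = b+g
    c=(rho**2+zz**2-L2**2-Lf**2)/(2*L2*Lf)
    if abs(c)>1:return None
    t=np.arccos(c);j2=np.arctan2(rho,zz)-np.arctan2(Lf*np.sin(t),L2+Lf*np.cos(t));j3=t-g
    M=(Ro.from_euler('z',j1)*Ro.from_euler('y',j2+j3)).inv()*Ro.from_matrix(R)*Ro.from_euler('z',-90,degrees=True)
    a,b,c6=M.as_euler('ZYZ',degrees=True)
    a=(a+82)%360-82
    q=np.r_[np.degrees([j1,j2,j3]),a,b,(c6+180)%360-180]
    return q,min((q-LO).min(),(HI-q).min())
E
python3 - <<'E'
from h import *
np.set_printoptions(precision=1,suppress=True)
s=readout.read_state();g=s["position"]-.019*s["tcp_rot"][:,2];print(g,s["joint_positions"],ik(g,s["tcp_rot"]))
for y in(-.1,0,.08):
  for x in (.45,.5):
    for h in(-30,-10,10,30):
      u=np.array([np.cos(np.radians(h)),np.sin(np.radians(h)),0]);m=np.array([x,y,.025])
      r=[ik(m+.054*u+[0,0,.2],pose(h,45)),ik(m+.054*u+[0,0,.2],pose(h,-45)),ik(m+.054*u,pose(h,-45)),ik(m-.035*u+[0,0,.003],pose(h,52)),ik(m-.035*u+[0,0,.25],pose(h,52))]
      print("lay",x,y,h,[None if k is None else round(k[1],1) for k in r])
for t in(-45,-38,-30):
  for h in range(-30,181,15):
    r=[ik([.498,.4195,z],pose(h,t)) for z in(.12,.25)]
    print("peg",t,h,[None if k is None else (k[0],round(k[1],1)) for k in r])
E
```

```text
[ 0.5 -0.4  0.3] [-68.4  15.2 110.9  60.9  37.3  -3.8] (array([-68.4,  15.2, 110.9,  60.9,  37.3,  -3.8]), np.float64(29.051859418499646))
lay 0.45 -0.1 -30 [np.float64(9.3), np.float64(38.9), np.float64(56.8), np.float64(-19.8), np.float64(-1.2)]
lay 0.45 -0.1 -10 [np.float64(7.7), np.float64(38.7), np.float64(56.4), None, np.float64(-5.2)]
lay 0.45 -0.1 10 [np.float64(10.3), np.float64(42.5), np.float64(59.9), np.float64(-12.7), np.float64(1.1)]
lay 0.45 -0.1 30 [np.float64(16.1), np.float64(49.8), np.float64(57.3), np.float64(4.7), np.float64(12.6)]
lay 0.5 -0.1 -30 [np.float64(10.1), np.float64(34.1), np.float64(51.1), np.float64(-5.6), np.float64(5.1)]
lay 0.5 -0.1 -10 [np.float64(14.2), np.float64(33.5), np.float64(49.5), np.float64(-12.8), np.float64(1.1)]
lay 0.5 -0.1 10 [np.float64(16.4), np.float64(37.4), np.float64(51.8), np.float64(-3.9), np.float64(6.2)]
lay 0.5 -0.1 30 [np.float64(21.9), np.float64(45.3), np.float64(57.7), np.float64(10.0), np.float64(17.0)]
lay 0.45 0 -30 [np.float64(10.8), np.float64(41.9), np.float64(60.4), np.float64(-7.4), np.float64(4.0)]
lay 0.45
[... 7792 characters left out ...]
4(50.9)), (array([ 43.9,  36.3,  70.9, -29.4,  81.9,  20.4]), np.float64(52.6))]
peg -30 135 [(array([ 44.3,  41.9,  83.1, -35.3,  59.9,  18.7]), np.float64(46.7)), (array([ 44.3,  33.1,  77.3, -31.7,  72.1,   9.9]), np.float64(50.3))]
peg -30 150 [(array([ 43.7,  39.4,  89.6, -39.3,  49.2,   9.5]), np.float64(42.7)), (array([ 43.7,  29.8,  83.6, -33. ,  61.8,  -1.6]), np.float64(49.0))]
peg -30 165 [(array([ 42. ,  37.1,  95.6, -42.9,  38.1,  -0.7]), np.float64(38.1)), (array([ 42. ,  26.7,  89.5, -32.6,  51.2, -15. ]), np.float64(49.4))]
peg -30 180 [(array([ 39.1,  35.2, 100.8, -44.4,  26.8, -13.7]), np.float64(26.8)), (array([ 39.1,  24. ,  94.5, -28.7,  41. , -32.4]), np.float64(41.0))]
```

```bash
python3 - <<'E'
from h import *
np.set_printoptions(precision=1,suppress=True)
for y in(-.1,-.04,0.02):
  for x in (.5,.55):
    for h in(50,70,90,110):
      u=np.array([np.cos(np.radians(h)),np.sin(np.radians(h)),0]);m=np.array([x,y,.025])
      r=[ik(m+.054*u+[0,0,.2],pose(h,45)),ik(m+.054*u+[0,0,.2],pose(h,-45)),ik(m+.054*u,pose(h,-45)),ik(m-.035*u+[0,0,.003],pose(h,52)),ik(m-.035*u+[0,0,.25],pose(h,52)),ik(m-.035*u+[0,0,.25],pose(h,-38))]
      print("lay",x,y,h,[None if k is None else round(k[1],1) for k in r])
h=70;u=np.array([np.cos(np.radians(h)),np.sin(np.radians(h)),0]);m=np.array([.52,-.05,.025]);g=np.array([.462,-.4096,.295])
for nm,a,b in(("carry",(g,-19.75,45),(m+.054*u+[0,0,.25],h,45)),("roll",(m+.054*u+[0,0,.25],h,45),(m+.054*u+[0,0,.25],h,-45)),("down",(m+.054*u+[0,0,.25],h,-45),(m+.054*u,h,-45)),
 ("regrip",(m+.054*u+[0,0,.2],h,-45),(m-.035*u+[0,0,.2],h,52)),("dn2",(m-.035*u+[0,0,.2],h,52),(m-.035*u+[0,0,.003],h,52)),("roll2",(m-.035*u+[0,0,.3],h,52),(np.array([.48,.2,.3]),85,-38)),("peg",(np.array([.48,.2,.3]),85,-38),(np.array([.498,.4195,.25]),85,-38))):
  for k in(0,.33,.67,1):
    r=ik(a[0]+k*(b[0]-a[0]),pose(a[1]+k*(b[1]-a[1]),a[2]+k*(b[2]-a[2])));print(nm,k,r[0] if r else None,round(r[1],1) if r else 0)
E
```

```text
lay 0.5 -0.1 50 [np.float64(29.3), np.float64(49.1), np.float64(48.7), np.float64(24.4), np.float64(29.9), np.float64(50.3)]
lay 0.5 -0.1 70 [np.float64(37.4), np.float64(41.6), np.float64(37.7), np.float64(38.3), np.float64(43.0), np.float64(44.0)]
lay 0.5 -0.1 90 [np.float64(45.4), np.float64(32.8), np.float64(21.1), np.float64(51.3), np.float64(49.3), np.float64(38.5)]
lay 0.5 -0.1 110 [np.float64(52.4), np.float64(20.1), np.float64(-7.8), np.float64(59.4), np.float64(38.4), np.float64(33.3)]
lay 0.55 -0.1 50 [np.float64(35.3), np.float64(48.8), np.float64(49.1), np.float64(29.6), np.float64(34.8), np.float64(50.6)]
lay 0.55 -0.1 70 [np.float64(43.6), np.float64(41.8), np.float64(39.0), np.float64(44.0), np.float64(48.5), np.float64(44.6)]
lay 0.55 -0.1 90 [np.float64(52.0), np.float64(33.6), np.float64(24.2), np.float64(57.7), np.float64(48.1), np.float64(39.6)]
lay 0.55 -0.1 110 [np.float64(52.7), np.float64(22.2), np.float64(-14.3), np.float64(55.3), np.float64(35.7), np.float64(36.1)]
lay 0.5 -0.04 50 [np.float64(25.6), np.float64(51.7), np.float64(51.8), np.float64(18.5), np.
[... 2668 characters left out ...]
30.7  21.6  99.2  21.8  64.7 -21.1] 40.7
regrip 1 [-49.   32.1 101.5  44.2  81.5 -50.2] 38.4
dn2 0 [-49.   32.1 101.5  44.2  81.5 -50.2] 38.4
dn2 0.33 [-49.   38.6 103.5  45.4  75.4 -56.3] 36.4
dn2 0.67 [-49.   45.8 104.4  47.2  69.8 -62.4] 35.5
dn2 1 [-49.   53.  104.1  49.4  65.2 -68. ] 35.9
roll2 0 [-49.   23.5  96.4  43.6  91.4 -40.6] 43.6
roll2 0.33 [-26.1  13.3  96.   22.5  76.3 -17.5] 43.9
roll2 0.67 [ 4.6 16.1 89.9 -8.3 76.2 16.7] 50.1
roll2 1 [ 28.3  29.8  79.2 -31.   93.6  37.7] 51.0
peg 0 [ 28.3  29.8  79.2 -31.   93.6  37.7] 51.0
peg 0.33 [ 33.5  34.9  72.1 -29.1  97.8  41. ] 52.9
peg 0.67 [ 38.2  40.6  63.3 -27.4 102.7  43.5] 49.0
peg 1 [ 42.   46.7  53.1 -26.2 108.1  45. ] 40.6
```

Laying at h=70° near (0.52,-0.05) has good joint margins along the whole path. Next I get the carry rows.

```bash
python3 - <<'E'
from h import *
np.set_printoptions(precision=4,suppress=True)
print(goto([.462,-.41,.335],pose(-19.75,45)));print(goto([.49,-.21,.32],pose(25,45)))
E
```

```text
[ 0.1135  0.     -0.1131  0.0009 -0.0002  0.0006]
[-0.0558 -0.8286 -0.1996  0.3525  0.0003 -0.351 ]
```

send_rows(moves=[[0.04, -0.01, -0.04, 0, 0, 0], [0.09, -0.04, -0.1, 0.01, 0, -0.01], [0.09, -0.11, -0.12, 0.04, 0, -0.04], [0.07, -0.2, -0.13, 0.08, 0, -0.08], [0.05, -0.29, -0.14, 0.12, 0, -0.12], [0.03, -0.38, -0.15, 0.16, 0, -0.16], [0.01, -0.47, -0.16, 0.2, 0, -0.2], [-0.01, -0.56, -0.17, 0.24, 0, -0.24], [-0.03, -0.65, -0.18, 0.28, 0, -0.28], [-0.045, -0.74, -0.19, 0.32, 0, -0.32], [-0.055, -0.8, -0.2, 0.345, 0, -0.345], [-0.056, -0.829, -0.2, 0.3525, 0, -0.351]])

```text
time_s: 5.6
position: [0.5023, -0.2036, 0.3054]
tcp_rot: [[0.642, 0.423, 0.64], [0.298, -0.906, 0.301], [0.707, -0.003, -0.707]]
force: [-0.5, 0.0, -1.2]
opening: 0.366
grasp_force: 30.0
```

```bash
python3 - <<'E'
from h import *
np.set_printoptions(precision=4,suppress=True)
s=readout.read_state();print(s["joint_positions"],s["opening"])
u=np.array([np.cos(np.radians(70)),np.sin(np.radians(70)),0]);m=np.array([.52,-.05,.025])
print(m+.054*u);print(goto(m+.054*u+[0,0,.25],pose(70,45)))
E
```

```text
[-61.9764  13.0303 109.0162  50.5475  66.131  -21.9767] 0.3662235949541076
[0.5385 0.0007 0.025 ]
[ 0.239  -0.7165  0.4897  0.3519 -0.0006 -0.3545]
```

send_rows(moves=[[0.01, -0.03, 0.02, 0.015, 0, -0.015], [0.03, -0.09, 0.06, 0.045, 0, -0.045], [0.055, -0.165, 0.115, 0.08, 0, -0.08], [0.08, -0.24, 0.165, 0.12, 0, -0.12], [0.105, -0.315, 0.215, 0.155, 0, -0.155], [0.13, -0.39, 0.265, 0.19, 0, -0.19], [0.155, -0.465, 0.32, 0.23, 0, -0.23], [0.18, -0.54, 0.37, 0.265, 0, -0.265], [0.205, -0.615, 0.42, 0.3, 0, -0.3], [0.225, -0.675, 0.46, 0.33, 0, -0.335], [0.239, -0.717, 0.49, 0.352, 0, -0.354], [0.239, -0.717, 0.49, 0.352, 0, -0.354]])

```text
time_s: 6.8
position: [0.5437, 0.014, 0.2614]
tcp_rot: [[0.24, 0.94, 0.241], [0.664, -0.34, 0.666], [0.708, 0.0, -0.706]]
force: [0.3, 0.7, -1.7]
opening: 0.362
grasp_force: 30.0
```

send_rows(moves=[[0, 0, -0.002, 0, -0.03, 0], [0, 0, -0.008, 0, -0.11, 0], [-0.003, 0, -0.015, 0, -0.2, 0], [-0.008, 0, -0.023, 0, -0.3, 0], [-0.014, 0, -0.031, 0, -0.4, 0], [-0.022, 0, -0.04, 0, -0.5, 0], [-0.031, 0, -0.048, 0, -0.6, 0], [-0.042, 0, -0.056, 0, -0.7, 0], [-0.053, 0, -0.063, 0, -0.8, 0], [-0.064, 0, -0.07, 0, -0.9, 0], [-0.073, 0, -0.075, 0, -0.97, 0], [-0.076, 0, -0.076, 0, -1, 0]])

```text
time_s: 8.0
position: [0.5337, -0.0111, 0.2596]
tcp_rot: [[0.24, 0.939, -0.245], [0.663, -0.343, -0.665], [-0.709, -0.003, -0.705]]
force: [-0.7, -0.4, -1.4]
opening: 0.358
grasp_force: 30.0
```

```bash
python3 - <<'E'
from h import *
np.set_printoptions(precision=4,suppress=True)
s=readout.read_state();print(s["time_s"],s["joint_positions"],s["opening"],s["position"])
for z in(.06,.03,.027,.025):print(goto([.5385,.0007,z],pose(70,-45)))
p,d=viewer.capture("top");p2,d2=viewer.capture("side");np.savez("pics/l1.npz",p=p2,d=d2)
o=np.hstack([cv2.resize(p[120:270,260:460],(400,300)),cv2.resize(p2[150:300,200:400],(400,300))])
cv2.imwrite("pics/l1.png",o[:,:,::-1])
E
```

```text
8.0 [  9.1718  34.2365  79.8848 -38.1592  91.6687  37.0593] 0.3581241414800281 [ 0.5337 -0.0111  0.2596]
[ 0.6021  0.0043  0.603  -0.0017  0.0015  0.0009]
[ 0.6871  0.0047  0.6877 -0.0017  0.0015  0.0009]
[ 0.6956  0.0047  0.6961 -0.0017  0.0015  0.0009]
[ 0.7013  0.0047  0.7018 -0.0017  0.0015  0.0009]
```

View pics/l1.png

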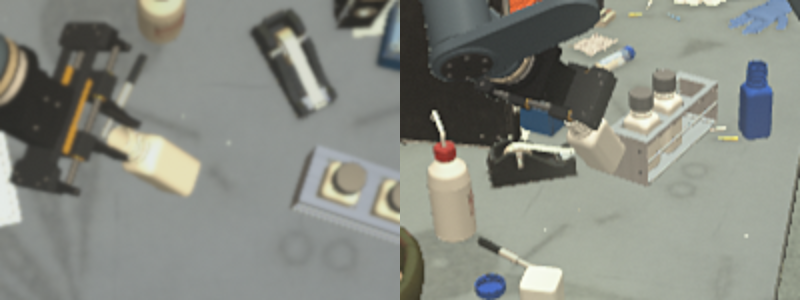

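The top view shows the bottle held at the neck with its base toward the carrier; crop left (165,165). It may be drooping slightly, so I'll measure its axis.

```bash
python3 - <<'E'
from h import *
np.set_printoptions(precision=4,suppress=True)
p,d=viewer.capture("top");C=cloud("top",d);hsv=cv2.cvtColor(p,cv2.COLOR_RGB2HSV)
u=np.array([np.cos(np.radians(70)),np.sin(np.radians(70)),0]);v=np.array([-u[1],u[0],0]);G=np.array([.5385,.0007,.275])
D=C-G;h=D@u;y=D@v;z=D[...,2]
m=(h>-.16)&(h<-.015)&(abs(y)<.045)&(z>-.1)&(z<.06)
print(m.sum())
for a in np.arange(-.15,-.01,.015):
    k=m&(h>a)&(h<a+.015)
    if k.sum()>5:print(round(a+.0075,4),k.sum(),"z pct",np.percentile(z[k],[5,25,50,75,95]),"y",np.percentile(y[k],[2,98]))
E
```

```text
538
-0.0675 99 z pct [-0.0987 -0.0944 -0.0903 -0.0849 -0.0801] y [-0.019  0.025]
-0.0525 132 z pct [-0.0855 -0.0752 -0.0697 -0.064  -0.0584] y [-0.0198  0.0266]
-0.0375 150 z pct [-0.0794 -0.054  -0.048  -0.0405 -0.0362] y [-0.0195  0.027 ]
-0.0225 157 z pct [-0.0782 -0.0329 -0.0286 -0.0262 -0.0236] y [-0.0203  0.027 ]
```

```bash
python3 - <<'E'
from h import *
np.set_printoptions(precision=4,suppress=True)
s=readout.read_state();R=s["tcp_rot"];G=s["position"]-.019*R[:,2];print("G",G)
u=np.array([np.cos(np.radians(70)),np.sin(np.radians(70)),0]);v=np.array([-u[1],u[0],0])
A=[]
for n in("top","side"):
    p,d=viewer.capture(n);C=cloud(n,d);D=C-G;h=D@u;y=D@v;z=D[...,2]
    m=(abs(h)<.17)&(abs(y)<.05)&(z>-.2)&(z<.08)&(p.min(2)>110)
    m=cv2.erode(m.astype(np.uint8),np.ones((2,2)))>0
    q=np.c_[h[m],y[m],z[m]];A.append(q);print(n,len(q))
    for a in np.arange(-.2,.06,.02):
        k=q[(q[:,2]>a)&(q[:,2]<a+.02)]
        if len(k)>4:print(round(a+.01,3),len(k),"h",np.percentile(k[:,0],[3,50,97]),"y",np.percentile(k[:,1],[3,50,97]))
E
```

```text
G [0.5385 0.0003 0.274 ]
top 746
-0.11 10 h [-0.0715 -0.0698 -0.058 ] y [-0.0171  0.0067  0.0255]
-0.09 95 h [-0.0707 -0.0639 -0.0543] y [-0.0176  0.0052  0.0253]
-0.07 98 h [-0.0583 -0.0516 -0.045 ] y [-0.0181  0.0046  0.025 ]
-0.05 121 h [-0.0458 -0.0383  0.0037] y [-0.0179  0.0063  0.0262]
-0.03 261 h [-0.0322 -0.0171  0.0222] y [-0.0176  0.0039  0.0249]
-0.01 115 h [-0.018  -0.0021  0.0306] y [-0.0126  0.0006  0.014 ]
0.01 46 h [-0.0005  0.0053  0.0106] y [-0.0098  0.0013  0.0127]
side 478
-0.13 8 h [-0.0366 -0.032  -0.028 ] y [-0.0042  0.0166  0.0247]
-0.11 74 h [-0.062  -0.0283 -0.0174] y [-0.0102  0.0231  0.0276]
-0.09 90 h [-0.0584 -0.0208 -0.0053] y [-0.0111  0.0246  0.0281]
-0.07 90 h [-0.0481 -0.0101  0.0065] y [-0.008   0.0234  0.0282]
-0.05 128 h [-0.035   0.0059  0.0146] y [-0.0109  0.0215  0.0286]
-0.03 64 h [-0.0257  0.0066  0.0179] y [-0.0028  0.0171  0.0274]
-0.01 24 h [0.0121 0.0241 0.0321] y [-0.0002  0.0105  0.0177]
```

The bottle has pivoted in the pads and now hangs about 60° below level, with its axis about 13 mm from the grasp point. I'll shift back so the gripper stays clear of the dry bottle. Then I'll set the base's lower edge on the bench and guide the neck down along an arc, letting it pivot flat.

send_rows(moves=[[0.01, 0, 0.05, 0, 0, 0], [0.025, 0, 0.12, 0, 0, 0], [0.04, 0, 0.2, 0, 0, 0], [0.055, 0.002, 0.28, 0, 0, 0], [0.07, 0.003, 0.36, 0, 0, 0], [0.085, 0.004, 0.44, 0, 0, 0], [0.1, 0.005, 0.52, 0, 0, 0], [0.115, 0.005, 0.58, 0, 0, 0], [0.12, 0.005, 0.61, 0, 0, 0], [0.124, 0.005, 0.634, 0, 0, 0], [0.124, 0.005, 0.634, 0, 0, 0], [0.124, 0.005, 0.634, 0, 0, 0]])

```text
time_s: 9.45
position: [0.505, -0.0979, 0.1284]
tcp_rot: [[0.245, 0.939, -0.241], [0.664, -0.344, -0.664], [-0.706, 0.002, -0.708]]
force: [-0.0, 1.0, -1.1]
opening: 0.356
grasp_force: 30.0
```

```bash
cat > cl.py <<'E'
from h import *
np.set_printoptions(precision=4,suppress=True)
def look(H,names=("top","side"),step=.02):
    s=readout.read_state();R=s["tcp_rot"];G=s["position"]-.019*R[:,2];print("G",G,"t",s["time_s"],"F",s["force"],"open",s["opening"])
    u=np.array([np.cos(np.radians(H)),np.sin(np.radians(H)),0]);v=np.array([-u[1],u[0],0])
    for n in names:
        p,d=viewer.capture(n);C=cloud(n,d);D=C-G;h=D@u;y=D@v;z=C[...,2]
        m=(abs(h)<.2)&(abs(y)<.05)&(z>.006)&(z<.3)&(p.min(2)>110)
        m=cv2.erode(m.astype(np.uint8),np.ones((2,2)))>0
        q=np.c_[h[m],y[m],z[m]];print(n,len(q))
        for a in np.arange(0,.3,step):
            k=q[(q[:,2]>a)&(q[:,2]<a+step)]
            if len(k)>4:print(round(a+step/2,3),len(k),"h",np.percentile(k[:,0],[3,50,97]),"y",np.percentile(k[:,1],[3,50,97]))
E
python3 -c "from cl import *; look(70)"
```

```text
G [ 0.5096 -0.0853  0.1419] t 9.45 F [-0.0092  1.0288 -1.0719] open 0.3562374146599694
top 891
0.01 58 h [-0.1975 -0.1679 -0.1349] y [-0.0386 -0.0308 -0.0275]
0.05 109 h [-0.1894 -0.0694 -0.0579] y [-0.0293 -0.0086  0.025 ]
0.07 74 h [-0.1493 -0.0542 -0.046 ] y [-0.0438  0.0019  0.0241]
0.09 264 h [-0.194  -0.1421  0.0042] y [-0.0444 -0.0297  0.0244]
0.11 246 h [-0.1865 -0.0228  0.02  ] y [-0.0471 -0.0006  0.0254]
0.13 100 h [-0.0205 -0.0039  0.0305] y [-0.0131 -0.0004  0.0166]
0.15 38 h [-0.0005  0.0051  0.0107] y [-0.0113  0.0023  0.0125]
side 505
0.01 47 h [-0.1948 -0.1726 -0.1335] y [-0.0439 -0.0349 -0.0243]
0.03 84 h [-0.1823 -0.0474 -0.0218] y [-0.0441  0.0033  0.0286]
0.05 109 h [-0.1893 -0.0404 -0.0079] y [-0.0431  0.0134  0.0283]
0.07 78 h [-0.1851 -0.0164  0.0039] y [-0.0392  0.0241  0.0299]
0.09 123 h [-0.1904 -0.0055  0.0147] y [-0.0414  0.0124  0.0282]
0.11 58 h [-0.1879  0.0067  0.0183] y [-0.0464  0.0016  0.0237]
0.13 6 h [0.0152 0.0232 0.0258] y [0.0014 0.01   0.0148]
```

send_rows(moves=[[0.015, 0, 0.017, 0, 0, 0], [0.036, 0, 0.037, 0, 0, 0], [0.06, 0, 0.018, 0, 0, 0], [0.089, 0, 0.006, 0, 0, 0], [0.13, 0, -0.011, 0, 0, 0], [0.175, 0, -0.025, 0, 0, 0], [0.22, 0, -0.035, 0, 0, 0], [0.265, 0, -0.041, 0, 0, 0], [0.31, 0, -0.043, 0, 0, 0], [0.357, 0, -0.041, 0, 0, 0], [0.357, 0, -0.041, 0, 0, 0]])

```text
time_s: 10.65
position: [0.5289, -0.0307, 0.0707]
tcp_rot: [[0.242, 0.939, -0.242], [0.665, -0.343, -0.664], [-0.707, -0.0, -0.707]]
force: [-0.5, 1.0, 0.5]
opening: 0.366
grasp_force: 30.0
```

```bash
python3 -c "from cl import *; look(70)"
```

```text
G [ 0.5335 -0.0181  0.0841] t 10.65 F [-0.4599  1.0348  0.5227] open 0.36634715351710856
top 824
0.03 10 h [-0.0996 -0.0877 -0.0541] y [0.0256 0.0258 0.0266]
0.05 197 h [-0.1138 -0.0979 -0.0551] y [-0.0193  0.0059  0.0262]
0.07 331 h [-0.0855 -0.0572  0.0192] y [-0.0176  0.0058  0.0258]
0.09 244 h [-0.0457 -0.0186  0.0117] y [-0.0174  0.0024  0.0186]
0.11 5 h [0.0033 0.0104 0.0138] y [-0.0039  0.0167  0.0174]
0.25 33 h [0.1165 0.1207 0.1275] y [-0.0143  0.007   0.0223]
side 168
0.01 11 h [-0.1697 -0.0927 -0.0778] y [-0.0187  0.0252  0.0274]
0.03 56 h [-0.1083 -0.0771 -0.038 ] y [0.023  0.0257 0.0294]
0.05 77 h [-0.1075 -0.0733 -0.0385] y [0.0181 0.0253 0.029 ]
0.07 22 h [-0.0927 -0.0684 -0.0521] y [0.0113 0.0239 0.0296]
```

send_rows(moves=[[0.03, 0, 0.004, 0, 0, 0], [0.06, 0, 0.009, 0, 0, 0], [0.09, 0, 0.016, 0, 0, 0], [0.125, 0, 0.027, 0, 0, 0], [0.16, 0, 0.04, 0, 0, 0], [0.18, 0, 0.049, 0, 0, 0], [0.201, 0, 0.059, 0, 0, 0], [0.201, 0, 0.059, 0, 0, 0]])

```text
time_s: 11.55
position: [0.5373, -0.0079, 0.0253]
tcp_rot: [[0.243, 0.939, -0.243], [0.664, -0.343, -0.664], [-0.707, 0.0, -0.707]]
force: [-0.4, -1.1, -0.6]
opening: 0.367
grasp_force: 30.0
```

```bash
python3 -c "from cl import *; look(70,('top','side'),.01)"
```

```text
G [0.5419 0.0047 0.0387] t 11.55 F [-0.3863 -1.1383 -0.6445] open 0.36690761168704833
top 835
0.015 22 h [-0.076   0.1848  0.1945] y [0.022  0.0342 0.0475]
0.025 18 h [-0.1029  0.1798  0.1949] y [0.018  0.0263 0.046 ]
0.035 20 h [-0.1141 -0.0672 -0.0059] y [0.0178 0.0263 0.0266]
0.045 201 h [-0.1214 -0.077   0.0092] y [-0.0166  0.01    0.026 ]
0.055 522 h [-0.1155 -0.0613  0.0063] y [-0.018   0.0024  0.0235]
0.065 19 h [-0.0753 -0.0395 -0.0311] y [-0.0151  0.004   0.0175]
0.195 18 h [0.1167 0.1198 0.1234] y [-0.0131  0.0096  0.0221]
0.205 10 h [0.1153 0.1178 0.1249] y [-0.0089  0.0036  0.0113]
0.215 5 h [0.125  0.1257 0.1265] y [-0.0064  0.004   0.0144]
side 282
0.005 7 h [-0.0966 -0.0611  0.1965] y [0.0233 0.0243 0.0268]
0.015 47 h [-0.1205 -0.0613  0.1975] y [0.0101 0.0252 0.0292]
0.025 32 h [-0.1173 -0.0937 -0.0393] y [0.0225 0.0263 0.0299]
0.035 27 h [-0.1216 -0.0904 -0.0664] y [0.0229 0.027  0.0296]
0.045 45 h [-0.1228 -0.0979 -0.0652] y [-0.0029  0.0247  0.0302]
0.055 117 h [-0.113  -0.0827 -0.0568] y [-0.0103  0.0069  0.0263]
```

send_rows(moves=[[0, 0, 0, 0, 0, 0], [0, 0, 0, 0, 0, 0], [0, 0, 0, 0, 0, 0], [0, 0, 0, 0, 0, 0], [0, 0, 0, 0, 0, 0], [0, 0, 0, 0, 0, 0], [-0.02, 0, -0.04, 0, 0, 0], [-0.08, 0, -0.12, 0, 0, 0], [-0.18, 0, -0.24, 0, 0, 0], [-0.3, 0, -0.36, 0, 0, 0], [-0.42, 0, -0.46, 0, 0, 0], [-0.5, 0, -0.5, 0, 0, 0]], grip=1)

```text
time_s: 12.85
position: [0.5388, -0.0076, 0.2071]
tcp_rot: [[0.248, 0.939, -0.237], [0.665, -0.343, -0.664], [-0.705, 0.007, -0.709]]
force: [-0.0, 0.5, -0.3]
opening: 0.998
grasp_force: 0.0
```

```bash
python3 - <<'E'
from h import *
np.set_printoptions(precision=4,suppress=True)
s=readout.read_state();print(s["joint_positions"],s["position"])
out=[]
for n in("top","side"):
    p,d=viewer.capture(n);C=cloud(n,d);Z=C[...,2]
    m=(Z>.008)&(Z<.062)&(C[...,0]>.42)&(C[...,0]<.66)&(C[...,1]>-.17)&(C[...,1]<.14)&(p.min(2)>110)
    N,L,S,ce=cv2.connectedComponentsWithStats(m.astype(np.uint8));j=1+S[1:,4].argmax();m=L==j
    q=C[m];t=q[(q[:,2]>.04)];
    body=t[:, :2]
    (c,sz,an)=cv2.minAreaRect((q[:,:2]*1000).astype(np.float32));print(n,m.sum(),"rect all",np.array(c),sz,an,"zmax",np.percentile(q[:,2],[50,90,98]))
    ctr=q[:,:2].mean(0);w,V=np.linalg.eigh(np.cov((q[:,:2]-ctr).T));a=V[:,1];a=a if a[1]>0 else -a
    pr=(q[:,:2]-ctr)@a;pe=(q[:,:2]-ctr)@np.array([-a[1],a[0]])
    print("ctr",ctr,"az",np.degrees(np.arctan2(a[1],a[0])),"ext",pr.min(),pr.max())
    for lo in np.arange(-.075,.075,.0125):
        k=(pr>lo)&(pr<lo+.0125)
        if k.sum()>3:print(round(lo,4),k.sum(),np.percentile(pe[k],[2,98]),np.percentile(q[k,2],[50,95]))
    b=np.argwhere(m).mean(0).astype(int);out.append(cv2.resize(p[max(b[0]-60,0):b[0]+60,max(b[1]-80,0):b[1]+80],(400,300)))
cv2.imwrite("pics/l2.png",np.hstack(out)[:,:,::-1])
E
```

```text
[  9.4059  37.9235  81.7692 -38.1023  86.9247  41.0504] [ 0.5388 -0.0076  0.2071]
top 844 rect all [523.512  -40.8531] (139.5360565185547, 50.33537292480469) 70.09062957763672 zmax [0.0479 0.0527 0.0547]
ctr [ 0.5193 -0.0462] az 69.359335152615 ext -0.06352729184864028 0.07616711416314362
-0.075 7 [-0.0188  0.0185] [0.0459 0.0498]
-0.0625 84 [-0.0256  0.0215] [0.0493 0.0536]
-0.05 87 [-0.0261  0.0221] [0.0493 0.0548]
-0.0375 86 [-0.0249  0.0221] [0.0492 0.054 ]
-0.025 85 [-0.0257  0.0223] [0.0493 0.0543]
-0.0125 85 [-0.025   0.0225] [0.0501 0.0537]
-0.0 86 [-0.0251  0.0225] [0.049  0.0524]
0.0125 86 [-0.0258  0.0227] [0.0485 0.0537]
0.025 70 [-0.0229  0.0218] [0.0468 0.0526]
0.0375 54 [-0.0192  0.0144] [0.0398 0.0449]
0.05 56 [-0.0175  0.0154] [0.0404 0.0455]
0.0625 54 [-0.0174  0.0146] [0.0397 0.0462]
side 669 rect all [519.3995 -44.5868] (148.18846130371094, 53.42350387573242) 68.69735717773438 zmax [0.0418 0.0521 0.0544]
ctr [ 0.5151 -0.0378] az 64.66736760456524 ext -0.07780609155540393 0.06926351497407086
-0.075 30 [-0.0324  0.0125] [0.0485 0.0532]
-0.0625 58 [-0.0307  0.0128] [0.0479 0.0545]
-0.05 58 [-0.0297  0.0143] [0.0471 0.054 ]
-0.0375 55 [-0.0319  0.0144] [0.0472 0.0533]
-0.025 63 [-0.0313  0.0172] [0.0488 0.0528]
-0.0125 56 [-0.0292  0.0183] [0.0471 0.0536]
-0.0 58 [-0.0251  0.0186] [0.0482 0.0532]
0.0125 100 [-0.0283  0.02  ] [0.0423 0.0531]
0.025 46 [-0.0231  0.0126] [0.0402 0.0475]
0.0375 51 [-0.0182  0.0147] [0.0355 0.0427]
0.05 65 [-0.0209  0.0125] [0.0301 0.044 ]
0.0625 26 [-0.0201  0.0154] [0.0238 0.0432]
```

View pics/l2.png

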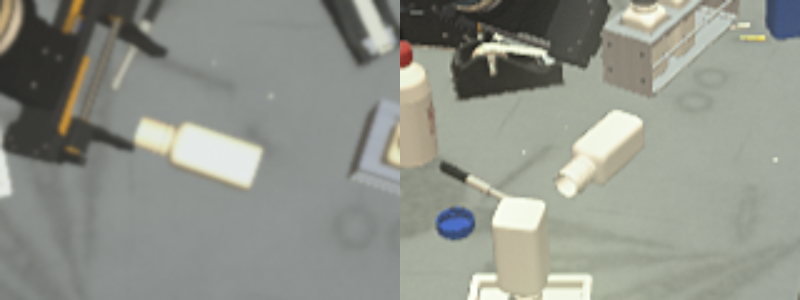

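The bottle lies flat and released (body at crop-left (215,155), mouth at (150,135)), centred at about (0.522,-0.042) with azimuth 70°. I'll regrasp the body near the base with a 38° tilt.

```bash
python3 - <<'E'
from h import *
np.set_printoptions(precision=4,suppress=True)
g=[.513,-.0667,.25]
a=goto(g,pose(70,38));print(a)
S=dict(position=np.array(g)+.019*pose(70,38)[:,2],tcp_rot=pose(70,38));print("down",goto([.513,-.0667,.03],pose(70,38),S=S))
for z in(.25,.03,.3):r=ik([.513,-.0667,z],pose(70,38));print(r)
for h in(70,85,95):
  for z in(.11,.25):print(h,z,ik([.498,.4195,z],pose(h,-52)))
E
```

```text
[-0.2263 -0.0159  0.0676  0.0057  0.92   -0.0019]
down [-0.5418  0.      0.6934  0.      0.      0.    ]
(array([-41.7606,  23.8583,  99.951 ,  36.1824,  75.5919, -37.1797]), np.float64(40.01899738823771))
(array([-41.7606,  46.3282, 106.9452,  45.6863,  53.046 , -58.4876]), np.float64(33.02478498679869))
(array([-41.7606,  19.9767,  96.6554,  35.3285,  81.4191, -32.9018]), np.float64(43.31463319131251))
70 0.11 (array([ 40.9841,  64.3094,  42.8847, -25.7666, 118.4448,  58.1973]), np.float64(30.39466363558332))
70 0.25 (array([ 40.9841,  56.7669,  38.8555, -29.3325, 128.7167,  51.7807]), np.float64(22.943281492235002))
85 0.11 (array([ 44.5738,  61.61  ,  49.8429, -32.817 , 109.4593,  50.2004]), np.float64(37.35294277894908))
85 0.25 (array([ 44.5738,  53.6157,  46.0861, -35.822 , 119.1787,  42.9377]), np.float64(32.4812664575538))
95 0.11 (array([ 46.7301,  59.488 ,  55.4109, -37.0404, 102.5071,  46.1019]), np.float64(42.92085653523334))
95 0.25 (array([ 46.7301,  51.1139,  51.8085, -39.3442, 111.9348,  38.3575]), np.float64(39.318487457356305))
```

send_rows(moves=[[-0.02, 0, -0.02, 0, 0.05, 0], [-0.05, 0, -0.01, 0, 0.13, 0], [-0.07, 0, 0, 0, 0.22, 0], [-0.09, -0.005, 0.01, 0, 0.31, 0], [-0.11, -0.005, 0.02, 0, 0.4, 0], [-0.13, -0.01, 0.03, 0, 0.49, 0], [-0.15, -0.01, 0.04, 0, 0.58, 0], [-0.17, -0.01, 0.045, 0, 0.67, 0], [-0.19, -0.015, 0.05, 0.003, 0.76, 0], [-0.21, -0.016, 0.06, 0.005, 0.85, 0], [-0.22, -0.016, 0.065, 0.006, 0.9, -0.002], [-0.226, -0.016, 0.068, 0.006, 0.92, -0.002]])

```text
time_s: 14.15
position: [0.515, -0.057, 0.2294]
tcp_rot: [[0.278, 0.939, 0.204], [0.737, -0.345, 0.581], [0.615, -0.011, -0.788]]
force: [0.1, -0.5, -1.3]
opening: 1.001
grasp_force: 0.0
```

send_rows(moves=[[-0.03, 0, 0.04, 0, 0, 0], [-0.08, 0, 0.1, 0, 0, 0], [-0.14, 0, 0.18, 0, 0, 0], [-0.2, 0, 0.256, 0, 0, 0], [-0.26, 0, 0.333, 0, 0, 0], [-0.32, 0, 0.41, 0, 0, 0], [-0.38, 0, 0.486, 0, 0, 0], [-0.44, 0, 0.563, 0, 0, 0], [-0.48, 0, 0.614, 0, 0, 0], [-0.51, 0, 0.653, 0, 0, 0], [-0.53, 0, 0.678, 0, 0, 0], [-0.542, 0, 0.693, 0, 0, 0]])

```text
time_s: 15.35
position: [0.5138, -0.0551, 0.0103]
tcp_rot: [[0.274, 0.94, 0.203], [0.741, -0.34, 0.579], [0.613, -0.008, -0.79]]
force: [0.2, 0.0, -0.0]
opening: 1.003
grasp_force: 0.0
```

send_rows(moves=[[0, 0, 0, 0, 0, 0], [0, 0, 0, 0, 0, 0], [0, 0, 0, 0, 0, 0], [0, 0, 0, 0, 0, 0], [0, 0, 0, 0, 0, 0], [0, 0, 0, 0, 0, 0], [0, 0, 0, 0, 0, 0]], grip=0.3)

```text
time_s: 16.05
position: [0.5145, -0.0564, 0.0112]
tcp_rot: [[0.274, 0.94, 0.205], [0.741, -0.342, 0.578], [0.613, -0.006, -0.79]]
force: [0.5, -1.7, 4.0]
opening: 0.576
grasp_force: 29.9
```

```bash
python3 - <<'E'
from h import *
np.set_printoptions(precision=4,suppress=True)
s=readout.read_state();R=s["tcp_rot"];G=s["position"]-.019*R[:,2];print(G,s["opening"],s["grasp_force"],s["force"],s["joint_positions"])
for z,h,t in((.18,70,38),(.30,70,38)):print(goto([.513,-.0667,z],pose(h,t)))
E
```

```text
[ 0.5106 -0.0674  0.0262] 0.5762158143262107 29.865251071751118 [ 0.4981 -1.7198  4.0408] [-41.8467  46.6564 107.0512  45.4686  52.7509 -58.4394]
[ 0.382   0.0046 -0.4823 -0.0029  0.002  -0.0026]
[ 0.6763  0.0017 -0.8615 -0.0029  0.002  -0.0026]
```

send_rows(moves=[[0.01, 0, -0.013, 0, 0, 0], [0.03, 0, -0.038, 0, 0, 0], [0.07, 0, -0.089, 0, 0, 0], [0.13, 0, -0.165, 0, 0, 0], [0.2, 0, -0.254, 0, 0, 0], [0.27, 0, -0.343, 0, 0, 0], [0.34, 0, -0.432, 0, 0, 0], [0.41, 0, -0.521, 0, 0, 0], [0.48, 0, -0.61, 0, 0, 0], [0.55, 0, -0.7, 0, 0, 0], [0.59, 0, -0.75, 0, 0, 0], [0.6, 0, -0.763, 0, 0, 0]])

```text
time_s: 17.25
position: [0.5159, -0.055, 0.2552]
tcp_rot: [[0.273, 0.94, 0.205], [0.742, -0.341, 0.577], [0.612, -0.005, -0.791]]
force: [-0.3, 0.1, -1.3]
opening: 0.571
grasp_force: 29.8
```

```bash
python3 - <<'E'
from h import *
np.set_printoptions(precision=4,suppress=True)
s=readout.read_state();R=s["tcp_rot"];G=s["position"]-.019*R[:,2];print(G,s["opening"])
print(goto([.49,.06,.30],pose(78,-7)))
S=dict(position=np.array([.49,.06,.3])+.019*pose(78,-7)[:,2],tcp_rot=pose(78,-7));print(goto([.475,.19,.30],pose(85,-52),S=S))
E
python3 -c "from cl import *; look(70)"
```

```text
[ 0.512  -0.066   0.2703] 0.5713773107084503
[ 0.3694 -0.2534  0.1565  0.0207 -0.4964 -0.088 ]
[ 0.4392 -0.1595 -0.0828 -0.0393 -0.4994 -0.0695]
G [ 0.512  -0.066   0.2703] t 17.25 F [-0.3114  0.0581 -1.342 ] open 0.5713773107084503
top 997
0.27 43 h [0.061  0.0825 0.0955] y [-0.0142  0.0141  0.0169]
0.29 951 h [-0.0261  0.0244  0.0901] y [-0.0185  0.0025  0.0238]
side 812
0.01 43 h [-0.1968 -0.1761 -0.1431] y [-0.0477 -0.0381 -0.0276]
0.03 22 h [-0.1959 -0.1531 -0.1446] y [-0.0464 -0.0426 -0.0298]
0.05 43 h [-0.1973 -0.1592 -0.144 ] y [-0.0473 -0.0404 -0.0278]
0.07 15 h [-0.1891 -0.1499 -0.1452] y [-0.0449 -0.0347 -0.0287]
0.09 58 h [-0.1938 -0.168  -0.1448] y [-0.0475 -0.0365 -0.0292]
0.11 6 h [-0.1964 -0.1906 -0.1798] y [-0.0474 -0.0448 -0.0403]
0.25 110 h [-0.0352  0.0465  0.0939] y [-0.0123  0.0229  0.0285]
0.27 189 h [-0.0144  0.0557  0.0936] y [-0.0153  0.0196  0.0277]
0.29 326 h [-0.0243  0.032   0.0899] y [-0.0115  0.0096  0.0269]
```

send_rows(moves=[[0.01, -0.01, 0.004, 0, -0.015, 0], [0.04, -0.03, 0.015, 0.002, -0.05, -0.01], [0.08, -0.055, 0.034, 0.005, -0.105, -0.019], [0.12, -0.08, 0.05, 0.007, -0.16, -0.028], [0.16, -0.11, 0.068, 0.009, -0.215, -0.038], [0.2, -0.14, 0.085, 0.011, -0.27, -0.048], [0.24, -0.165, 0.1, 0.013, -0.325, -0.058], [0.28, -0.19, 0.12, 0.016, -0.38, -0.067], [0.32, -0.22, 0.135, 0.018, -0.43, -0.076], [0.35, -0.24, 0.148, 0.02, -0.47, -0.083], [0.369, -0.253, 0.156, 0.021, -0.496, -0.088], [0.369, -0.253, 0.156, 0.021, -0.496, -0.088]])

```text
time_s: 18.55
position: [0.4886, 0.0599, 0.2785]
tcp_rot: [[0.203, 0.979, -0.03], [0.972, -0.205, -0.115], [-0.119, -0.006, -0.993]]
force: [-0.2, -0.1, -1.8]
opening: 0.572
grasp_force: 29.8
```

send_rows(moves=[[0.01, -0.004, -0.002, -0.001, -0.015, -0.002], [0.04, -0.015, -0.008, -0.004, -0.05, -0.007], [0.09, -0.033, -0.017, -0.008, -0.105, -0.015], [0.14, -0.05, -0.026, -0.012, -0.16, -0.022], [0.19, -0.07, -0.036, -0.017, -0.215, -0.03], [0.24, -0.087, -0.045, -0.021, -0.27, -0.038], [0.29, -0.105, -0.054, -0.026, -0.325, -0.045], [0.335, -0.122, -0.063, -0.03, -0.38, -0.053], [0.375, -0.137, -0.07, -0.034, -0.43, -0.06], [0.41, -0.15, -0.077, -0.037, -0.47, -0.066], [0.439, -0.16, -0.083, -0.039, -0.499, -0.07], [0.439, -0.16, -0.083, -0.039, -0.499, -0.07]])

```text
time_s: 19.75
position: [0.4737, 0.1758, 0.285]
tcp_rot: [[0.048, 0.996, -0.072], [0.616, -0.086, -0.783], [-0.786, -0.006, -0.618]]
force: [0.4, -0.9, -1.1]
opening: 0.576
grasp_force: 29.8
```

```bash
python3 - <<'E'
from h import *
np.set_printoptions(precision=4,suppress=True)
s=readout.read_state();print(s["joint_positions"])
print("A",goto([.498,.4195,.29],pose(85,-52)))
E
python3 -c "from cl import *; look(85)"
```

```text
[ 31.728   35.3857  78.2085 -39.7467 100.7024  41.3566]
A [ 0.5896  0.0129 -0.7065 -0.0019 -0.0019  0.0036]
G [0.4751 0.1906 0.2968] t 19.75 F [ 0.3505 -0.9474 -1.0695] open 0.5759050072144851
top 205
0.01 145 h [-0.0141  0.0822  0.1701] y [-0.0412  0.0133  0.0442]
0.03 42 h [-0.0176  0.0428  0.1753] y [-0.0189  0.0085  0.0469]
0.15 14 h [0.0678 0.0711 0.073 ] y [-0.0425 -0.0368 -0.0293]
side 1135
0.01 296 h [-0.0143  0.0686  0.1643] y [-0.045  -0.0181  0.0454]
0.03 82 h [-0.0095  0.0637  0.1634] y [-0.0451 -0.027   0.0455]
0.05 37 h [0.0526 0.0654 0.146 ] y [-0.0471 -0.0375 -0.0234]
0.07 63 h [0.0383 0.0726 0.1434] y [-0.0441 -0.0291 -0.0242]
0.09 83 h [0.0332 0.0718 0.1426] y [-0.0453 -0.0294 -0.0255]
0.11 76 h [0.0382 0.0713 0.1403] y [-0.0444 -0.0303 -0.026 ]
0.13 79 h [0.0339 0.0712 0.0758] y [-0.0456 -0.031  -0.0264]
0.15 122 h [0.0329 0.0601 0.0774] y [-0.0456 -0.0355 -0.0271]
0.21 76 h [-0.0094  0.0105  0.0157] y [-0.0077  0.0086  0.0178]
0.23 74 h [-0.0023  0.012   0.018 ] y [-0.0073  0.0075  0.0199]
0.25 77 h [0.0033 0.0197 0.024 ] y [-0.0154  0.0074  0.0258]
0.27 70 h [0.0156 0.0213 0.0251] y [-0.0186  0.0004  0.0246]
```

send_rows(moves=[[0.01, 0, -0.012, 0, 0, 0], [0.04, 0.001, -0.048, 0, 0, 0], [0.1, 0.002, -0.12, 0, 0, 0.001], [0.16, 0.004, -0.192, 0, 0, 0.001], [0.22, 0.005, -0.264, -0.001, -0.001, 0.001], [0.29, 0.006, -0.348, -0.001, -0.001, 0.002], [0.36, 0.008, -0.43, -0.001, -0.001, 0.002], [0.43, 0.01, -0.515, -0.002, -0.002, 0.003], [0.49, 0.011, -0.588, -0.002, -0.002, 0.003], [0.54, 0.012, -0.648, -0.002, -0.002, 0.004], [0.58, 0.013, -0.696, -0.002, -0.002, 0.004], [0.59, 0.013, -0.707, -0.002, -0.002, 0.004]])

```text
time_s: 21.05
position: [0.4974, 0.4055, 0.2804]
tcp_rot: [[0.057, 0.996, -0.066], [0.615, -0.088, -0.784], [-0.787, 0.004, -0.617]]
force: [0.2, -0.5, -1.6]
opening: 0.575
grasp_force: 29.8
```

```bash
python3 - <<'E'
from h import *
np.set_printoptions(precision=4,suppress=True)
s=readout.read_state();R=s["tcp_rot"];G=s["position"]-.019*R[:,2];print("G",G,s["joint_positions"])
p,d=viewer.capture("side");q,e=viewer.capture("top");np.savez("pics/p1.npz",p=p,d=d,q=q,e=e)
a=proj("side",[[.498,.4195,.29],[.498,.4195,.194],[.498,.4195,.0965],[.498,.4195,.012]]);print("side proj G, mouth, tip, foot",a)
b=proj("top",[[.498,.4195,.0965]]);print(b)
c=a[1].astype(int);x0,y0=c[0]-70,c[1]-110
print("crop origin",x0,y0);im=cv2.resize(p[y0:y0+200,x0:x0+150],(450,600),interpolation=2)
cv2.imwrite("pics/p1.png",im[:,:,::-1])
E
```

```text
G [0.4986 0.4204 0.2921] [ 44.5988  51.5803  44.0912 -37.2245 122.2514  40.3831]
side proj G, mouth, tip, foot [[256.4703 292.3167]
 [260.1259 325.4887]
 [263.5411 356.2652]
 [266.2831 380.8267]]
[[174.2268 221.8296]]
crop origin 190 215
```

View pics/p1.png

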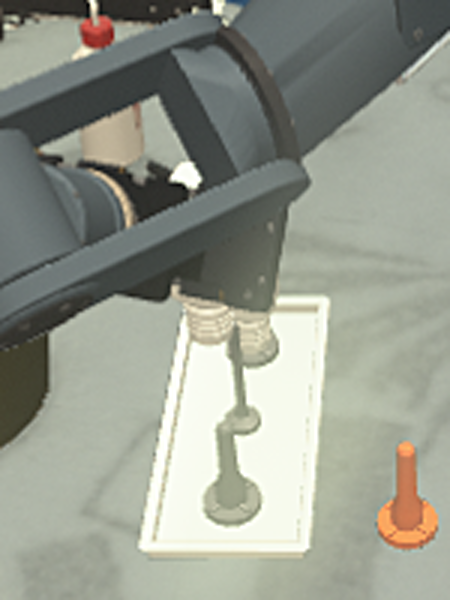

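The mouth rim is at about crop (208,340), i.e. px (259,328). The peg tip is at (264,357) and its foot at (267,382), both within a pixel or so of my predictions. I'll refine the neck and peg axes with sub-pixel row scans.

```bash
python3 - <<'E'
from h import *
np.set_printoptions(precision=2,suppress=True)
z=np.load("pics/p1.npz");p=z["p"].astype(float);D=z["d"]
C=cloud("side",z["d"])
g=p.min(2)
def edges(row,c,w,lo):  # subpixel dark object on white
    l=g[row,c-w:c+w];t=lo;i=np.where(l<t)[0]
    if len(i)<2:return None
    a,b=i[0],i[-1]
    A=a-(t-l[a])/(l[a-1]-l[a]+1e-9) if a>0 else a
    B=b+(t-l[b])/(l[b+1]-l[b]+1e-9) if b<2*w-1 else b
    return c-w+A,c-w+B
a0=np.array([.498,.4195])
for r in range(358,376,3):
    e=edges(r,265,14,165)
    # predicted axis u at that row
    zz=np.linspace(.012,.0965,60);q=proj("side",np.c_[np.tile(a0,(60,1)),zz]);u=np.interp(-r,-q[:,1][::1],q[:,0]) if 0 else np.interp(r,q[::-1,1],q[::-1,0])
    print("peg",r,e,"mid",np.mean(e) if e else 0,"pred",u)
print("foot dark rows", [ (r,edges(r,266,16,165)) for r in range(376,391,2)])
# neck: depth-based mask
m=(C[...,2]>.175)&(C[...,2]<.26)&(abs(C[...,0]-.498)<.06)&(abs(C[...,1]-.42)<.06)&(g>110)
N,L,S,ce=cv2.connectedComponentsWithStats(m.astype(np.uint8));
for j in range(1,N):
    if S[j,4]>15:print(S[j],ce[j])
zz=np.linspace(.18,.3,60)
gx=np.array([.4986,.4204])
q=proj("side",np.c_[np.tile(gx,(60,1)),zz])
for r in range(309,334):
    i=np.where(m[r])[0]
    if len(i):print("neck",r,i[0],i[-1],(i[0]+i[-1])/2,"pred",np.interp(r,q[::-1,1],q[::-1,0]),"d->h",np.nanmean(C[r,i,1])-.42, "z",np.nanmean(C[r,i,2]))
z0=np.load("pics/top0.npz")
for n,dd,pp in(("side",z["d"],z["p"]),("top",z0["d"],z0["p"])):
    C=cloud(n,dd)
    for lo,hi in((.009,.02),(.045,.075),(.075,.097)):
        k=(np.hypot(C[...,0]-.498,C[...,1]-.4195)<.035)&(C[...,2]>lo)&(C[...,2]<hi)&(pp.max(2)<175)
        q=C[k]*1000;print(n,lo,len(q),"min",np.percentile(q,3,axis=0),"max",np.percentile(q,97,axis=0),"mid",(np.percentile(q,3,axis=0)+np.percentile(q,97,axis=0))/2)
E
```

```text
peg 358 (np.float64(261.6031746031809), np.float64(275.1097560975596)) mid 268.3564653503703 pred 263.73426377342383
peg 361 (np.float64(261.79012345679274), np.float64(267.468085106378)) mid 264.62910428158534 pred 264.06851569022575
peg 364 (np.float64(262.10869565219326), np.float64(267.9210526315547)) mid 265.014874141874 pred 264.40298622447324
peg 367 (np.float64(262.6461538461593), np.float64(268.378151260501)) mid 265.5121525533301 pred 264.737675601941
peg 370 (np.float64(262.61538461539055), np.float64(268.8666666666474)) mid 265.74102564101895 pred 265.0725840066732
peg 373 (np.float64(262.3793103448383), np.float64(270.17525773195695)) mid 266.2772840383976 pred 265.40771158273685
foot dark rows [(376, (np.float64(260.34615384616643), np.float64(274.5344827586115))), (378, (np.float64(258.8653846153872), np.float64(275.2249999999944))), (380, (np.float64(257.8627450980419), np.float64(276.2199999999956))), (382, (np.float64(257.900000000002), np.float64(276.40983606556705))), (384, (np.float64(257.8367346938809), np.float64(276.31730769230467))), (386, (np.float64(258.379
[... 1907 characters left out ...]
012514692559253082 z 0.19859701351063166
neck 329 256 263 259.5 pred 260.11772349495834 d->h 0.012937042258441667 z 0.19595215961294135
side 0.009 60 min [474.48 400.12   9.19] max [510.61 443.78  19.37] mid [492.55 421.95  14.28]
side 0.045 49 min [489.89 415.47  46.09] max [500.81 427.72  73.81] mid [495.35 421.59  59.95]
side 0.075 33 min [490.37 417.67  75.98] max [500.3  426.43  94.97] mid [495.33 422.05  85.48]
top 0.009 115 min [476.14 396.52   9.32] max [519.5 439.   17.5] mid [497.82 417.76  13.41]
top 0.045 23 min [490.94 411.19  48.11] max [503.57 419.42  73.95] mid [497.25 415.31  61.03]
top 0.075 25 min [492.1  411.35  78.41] max [503.95 425.34  96.54] mid [498.02 418.35  87.47]
```

```bash
python3 - <<'E'
from h import *
np.set_printoptions(precision=4,suppress=True)
R=pose(85,-52)
print(goto([.4968,.4192,.29],R),goto([.4968,.4192,.20],R))
for k in((.498,.4195),(.4968,.418),(.4968,.421)):
    a=np.linspace(0,6.28,80);c=np.c_[k[0]+.0245*np.cos(a),k[1]+.0245*np.sin(a)]
    t=proj("side",np.c_[c,np.full(80,.012)]);b=proj("side",np.c_[c,np.full(80,.004)]);q=np.r_[t,b];print(k,"foot u",q[:,0].min(),q[:,0].max(),"v",q[:,1].min(),q[:,1].max(),"tip",proj("side",[[*k,.0965]]))
    t=proj("top",np.c_[c,np.full(80,.012)]);print("  top foot u",t[:,0].min(),t[:,0].max(),"v",t[:,1].min(),t[:,1].max(),"tip",proj("top",[[*k,.0965]]))
p=np.load("pics/top0.npz")["p"].min(2);q=np.load("pics/side0.npz")["p"].min(2)
print("top rows");print(p[214:238,183:193].mean(1).round());print("top cols (rows 224-230)");print(p[224:231,166:200].mean(0).round())
print("side col rows370-394");print(q[370:394,262:272].mean(1).round())
E
```

```text
[ 0.0073 -0.0075  0.0057  0.0009 -0.0005 -0.0025] [ 0.2908 -0.0089  0.2275  0.0009 -0.0005 -0.0025]
(0.498, 0.4195) foot u 256.27247894210376 276.4938280768207 v 373.35750635222166 390.75512345645404 tip [[263.5411 356.2652]]
  top foot u 175.62484900848412 192.41109175701814 v 217.00549971532638 233.92678916869613 tip [[174.2268 221.8296]]
(0.4968, 0.418) foot u 256.9258164637109 277.12955277618687 v 372.98618733256524 390.3617639263159 tip [[264.2132 355.8866]]
  top foot u 176.13265076978124 192.92247574860164 v 217.40778456235262 234.3326907550427 tip [[174.7676 222.2594]]
(0.4968, 0.421) foot u 256.5545505831927 276.79573357932134 v 373.8705927216164 391.29995200621465 tip [[263.8412 356.7873]]
  top foot u 175.1068652304357 191.89221543302799 v 217.42928196430813 234.35249150094214 tip [[173.6747 222.2818]]
top rows
[220. 220. 216. 200. 174. 153. 136. 119. 107.  99.  96.  96.  98. 101.
 105. 113. 126. 137. 148. 168. 196. 215. 220. 220.]
top cols (rows 224-230)
[160. 159. 198. 217. 219. 218. 214. 209. 201. 181. 144. 112.  95.  86.
  81.  80.  80.  81.  81.  83.  86.  95. 108. 117. 118. 126. 158. 197.
 217. 220. 220. 220. 221. 220.]
side col rows370-394
[158. 164. 161. 144. 132. 127. 128. 129. 130. 129. 129. 128. 126. 139.
 139. 153. 154. 152. 126. 126. 202. 238. 232. 231.]
```

send_rows(moves=[[0.007, -0.008, 0.006, 0.001, 0, -0.002], [0.03, -0.008, 0.025, 0.001, 0, -0.002], [0.07, -0.008, 0.055, 0.001, 0, -0.002], [0.11, -0.008, 0.086, 0.001, 0, -0.002], [0.15, -0.008, 0.117, 0.001, 0, -0.002], [0.19, -0.008, 0.148, 0.001, 0, -0.002], [0.22, -0.009, 0.172, 0.001, 0, -0.002], [0.25, -0.009, 0.195, 0.001, 0, -0.002], [0.27, -0.009, 0.211, 0.001, 0, -0.002], [0.284, -0.009, 0.222, 0.001, 0, -0.002], [0.29, -0.009, 0.227, 0.001, 0, -0.002], [0.29, -0.009, 0.227, 0.001, 0, -0.002]])

```text
time_s: 22.35
position: [0.4955, 0.4039, 0.1888]
tcp_rot: [[0.055, 0.996, -0.069], [0.614, -0.088, -0.785], [-0.788, 0.0, -0.616]]
force: [-0.8, -0.1, -0.7]
opening: 0.573
grasp_force: 29.8
```

```bash
python3 - <<'E'
from h import *
np.set_printoptions(precision=4,suppress=True)
s=readout.read_state();R=s["tcp_rot"];G=s["position"]-.019*R[:,2];print("G",G,s["force"],s["joint_positions"])
for z in(.15,.14,.125,.112,.108):print(z,goto([.497,.4194,z],pose(85,-52)))
p,d=viewer.capture("side");np.savez("pics/p2.npz",p=p,d=d)
x0,y0=210,290;im=cv2.resize(p[y0:y0+110,x0:x0+110],(600,600),interpolation=2);cv2.imwrite("pics/p2.png",im[:,:,::-1])
print(proj("side",[[G[0],G[1]-.0012,G[2]-.0975]]))
E
```

```text
G [0.4968 0.4188 0.2005] [-0.7983 -0.103  -0.6605] [ 44.5805  55.9     48.6013 -34.3511 115.2542  46.1229]
0.15 [ 0.1605  0.0006  0.1224 -0.0003 -0.0003 -0.0006]
0.14 [ 0.192   0.0006  0.147  -0.0003 -0.0003 -0.0006]
0.125 [ 0.2393  0.0006  0.184  -0.0003 -0.0003 -0.0006]
0.112 [ 0.2802  0.0006  0.216  -0.0003 -0.0003 -0.0006]
0.108 [ 0.2928  0.0006  0.2259 -0.0003 -0.0003 -0.0006]
[[264.0595 353.8086]]
```

View pics/p2.png

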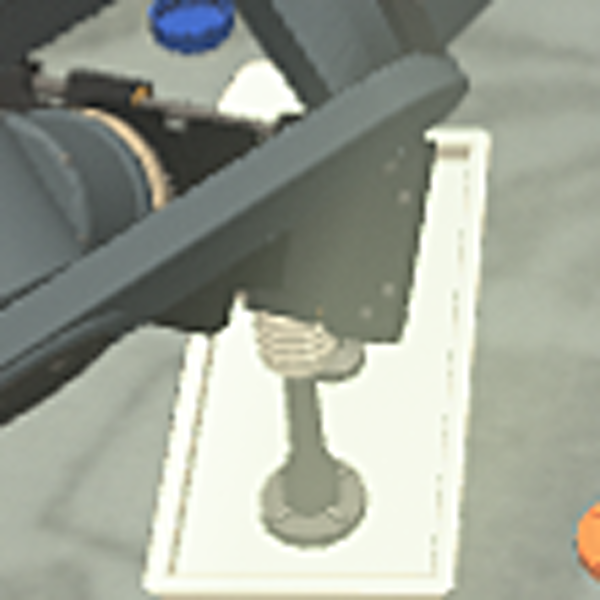

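The peg stem enters centrally under the rim: stem mid is at crop x≈303, neck mid ≈297–300. A small shift of -0.8 mm in x centres it, and then I lower.

send_rows(moves=[[0.01, -0.001, 0.008, 0, 0, 0], [0.03, -0.002, 0.023, 0, 0, 0], [0.06, -0.003, 0.046, 0, 0, 0], [0.09, -0.003, 0.069, 0, 0, 0], [0.12, -0.003, 0.092, 0, 0, 0], [0.15, -0.003, 0.115, 0, 0, 0], [0.17, -0.003, 0.13, 0, 0, 0], [0.182, -0.003, 0.139, 0, 0, 0], [0.192, -0.003, 0.147, 0, 0, 0], [0.192, -0.003, 0.147, 0, 0, 0], [0.192, -0.003, 0.147, 0, 0, 0]])

```text
time_s: 23.5
position: [0.4949, 0.4047, 0.1286]
tcp_rot: [[0.055, 0.996, -0.069], [0.614, -0.088, -0.784], [-0.787, 0.001, -0.616]]
force: [0.5, 0.4, -1.0]
opening: 0.57
grasp_force: 29.8
```

```bash
python3 - <<'E'
from h import *
np.set_printoptions(precision=4,suppress=True)
s=readout.read_state();R=s["tcp_rot"];G=s["position"]-.019*R[:,2];print("G",G,s["force"],s["moment"])
p,d=viewer.capture("side");g=p.min(2).astype(int)
for r in range(366,380,1):print(r,g[r,252:284])
E
```

```text
G [0.4962 0.4196 0.1403] [ 0.4855  0.3588 -1.0157] [ 0.7595 -0.1683 -0.01  ]
366 [ 77  81  76  88 255 182  95  95 100 103 105 105 105 105 106 104 106 104
 104 107 104 107 106 107 108 106 106 106 106 105 106 107]
367 [ 78  79  72  80 247 196 115  89  90  98 100 102 103 104 106 105 105 105
 102 106 106 107 106 107 106 104 111 110 107 106 107 108]
368 [ 80  80  68 180 248 252 228 175 144 141 113  93  96  97 100 103 105 103
 104 106 106 108 107 107 106 106 128 133 112 108 107 108]
369 [ 81  79  64 178 241 246 238 186 154 185 180 172 152 146 112 100  96  94
  94  99 105 106 107 107 108 106 126 119 108 107 108 111]
370 [ 82  76  59 237 248 242 213 152 158 152 161 175 195 203 209 210 178 131
 181 126 100 105 106 106 107 105 110 108 107 108 107 111]
371 [ 79  71  75 235 245 239 243 229 171 177 181 171 168 166 168 175 186 195
 179 149 109 102 103 105 105 108 107 107 108 109 109 108]
372 [ 62  53 169 240 241 237 242 201 178 169 158 168 194 201 203 188 165 147
 175 222 142  96  89  90  94  99 100 103 105 106 106 101]
373 [138 241 253 243 238 236 240 208 142 162 180 177 172 168 170 176 186 195
 
[... 166 characters left out ...]
 252 217 205 158 244 214]
375 [241 240 238 237 237 235 238 246 207 165 162 160 161 163 164 163 161 160
 162 138 127 154 195 241 242 240 240 240 243 241 243 240]
376 [238 238 238 236 236 237 241 234 174 112 131 168 173 171 171 171 177 150
 127 115 149 131 117 182 239 238 236 236 237 236 237 235]
377 [238 238 237 236 237 239 229 167 142 131 115 112 119 122 123 120 117 117
 117 117 124 134 143 138 209 237 236 235 235 234 234 235]
378 [237 238 237 236 238 244 198 148 147 135 118 116 119 120 120 120 121 121
 122 117 134 151 149 142 186 237 239 235 235 235 235 234]
379 [238 237 237 237 240 230 167 140 149 134 120 118 121 121 123 124 123 123
 122 117 133 150 151 146 138 236 240 236 235 234 234 235]
```

Neck mid (≈266.1) and plug mid (≈266.6) agree to under 1 mm. Lowering slowly over the plug.

send_rows(moves=[[0.006, 0, 0.005, 0, 0, 0], [0.012, 0, 0.009, 0, 0, 0], [0.018, 0, 0.014, 0, 0, 0], [0.024, 0, 0.019, 0, 0, 0], [0.03, 0, 0.023, 0, 0, 0], [0.036, 0, 0.028, 0, 0, 0], [0.042, 0, 0.033, 0, 0, 0], [0.048, 0, 0.038, 0, 0, 0], [0.054, 0, 0.042, 0, 0, 0], [0.06, 0, 0.047, 0, 0, 0], [0.066, 0, 0.052, 0, 0, 0], [0.07, 0, 0.055, 0, 0, 0]])

```text
time_s: 24.75
position: [0.4947, 0.4045, 0.1058]
tcp_rot: [[0.054, 0.996, -0.069], [0.614, -0.088, -0.785], [-0.788, 0.0, -0.616]]
force: [-1.8, 0.3, -1.7]
opening: 0.576
grasp_force: 29.8
```

send_rows(moves=[[0.003, 0, 0.0025, 0, 0, 0], [0.006, 0, 0.005, 0, 0, 0], [0.009, 0, 0.007, 0, 0, 0], [0.012, 0, 0.0095, 0, 0, 0], [0.015, 0, 0.012, 0, 0, 0], [0.018, 0, 0.014, 0, 0, 0], [0.018, 0, 0.014, 0, 0, 0]])

```text
time_s: 25.45
position: [0.4948, 0.4046, 0.1011]
tcp_rot: [[0.055, 0.996, -0.069], [0.613, -0.088, -0.785], [-0.788, 0.001, -0.616]]
force: [1.2, -0.9, 1.6]
opening: 0.574
grasp_force: 29.8
```

send_rows(moves=[[0.002, 0, 0.0015, 0, 0, 0], [0.004, 0, 0.003, 0, 0, 0], [0.006, 0, 0.0047, 0, 0, 0], [0.006, 0, 0.0047, 0, 0, 0]])

```text
time_s: 25.85
position: [0.4948, 0.4046, 0.1008]
tcp_rot: [[0.056, 0.996, -0.069], [0.613, -0.089, -0.785], [-0.788, 0.002, -0.615]]
force: [-0.8, 1.4, 7.7]
opening: 0.573
grasp_force: 29.8
```

```bash
python3 - <<'E'
from h import *
np.set_printoptions(precision=4,suppress=True)
s=readout.read_state();R=s["tcp_rot"];print("G",s["position"]-.019*R[:,2],s["force"],s["moment"])
p,d=viewer.capture("side");g=p.min(2).astype(int)
for r in range(374,392,1):print(r,g[r,254:280])
E
```

```text
G [0.4961 0.4196 0.1125] [-0.7898  1.3682  7.73  ] [-0.2682  0.2325 -0.1772]
374 [ 85  87  87  89  89  93  95  99  99  99 100 102  99 101 101 102 104 103
 104 102 105 103 103 104 103 105]
375 [ 85  86  83  78  81  94 100 101 103 102 104 103 103 103 103 101 102 104
 104 104 104 103 104 102 102 103]
376 [ 86  85  73 251 213 114  89  95  99 100 100 100 103 101 102 103 100 102
 103 102 104 105 104 104 104 101]
377 [ 88  84  91 243 248 184 147 124 106  93  88  94  96  98 101 102 102 104
 103 104 103 104 104 105 103 127]
378 [ 89  83  88 241 208 147 148 173 162 172 173 175 134 113  97  90  92  91
  97 101 105 104 104 103 105 124]
379 [ 87  80 131 213 172 140 152 156 186 185 175 153 148 166 182 168 138 170
 123  98 103 105 105 104 106 112]
380 [ 85  74 184 184 148 142 125 172 157 152 174 196 207 212 210 176 147 185
 164 111 102 103 105 104 103 104]
381 [ 80  71 234 210 147 144 140 131 166 182 177 169 168 166 175 188 212 194
 145 104  97 102 100 101 101 102]
382 [133 192 244 205 146 143 145 163 158 146 163 167 195 183 187 161 161 157
 151 147 138 112  99  90  88  90]
383 [237 250 247 224 159
[... 274 characters left out ...]

 125 125 131 103 194 240 239 238]
386 [236 236 239 248 178 109 141 151 151 150 148 149 147 148 149 149 151 153
 144 122 102 154 238 241 236 236]
387 [235 235 237 243 202 126  98 124 145 149 150 150 149 150 150 149 145 140
 112 100 158 240 243 238 235 235]
388 [234 235 236 237 245 236 162 106 100 112 118 127 131 131 125 109 103 106
 107 159 240 243 237 236 235 236]
389 [234 235 235 235 238 242 251 197 129 117 110 107 109 111 110 106 116 163
 243 249 242 237 235 236 235 235]
390 [235 235 234 234 235 237 240 244 251 237 197 159 176 186 184 178 241 249
 242 238 236 236 235 235 235 235]
391 [235 235 235 234 235 235 236 237 239 241 244 247 247 247 246 245 241 239
 237 236 235 235 235 235 236 236]
```

An upward force of 7.7 N at the expected height, with the rim visible on the foot (row ≈384): the bottle is seated. Releasing, then backing out along the tool axis.

send_rows(moves=[[0, 0, 0, 0, 0, 0], [0, 0, 0, 0, 0, 0], [0, 0, 0, 0, 0, 0], [0, 0, 0, 0, 0, 0], [0, 0, 0, 0, 0, 0], [0, 0, 0, 0, 0, 0], [0, 0, -0.03, 0, 0, 0], [0, 0, -0.09, 0, 0, 0], [0, 0, -0.18, 0, 0, 0], [0, 0, -0.28, 0, 0, 0], [0, 0, -0.38, 0, 0, 0], [0, 0, -0.45, 0, 0, 0]], grip=1)

```text
time_s: 27.1
position: [0.5026, 0.4946, 0.1694]
tcp_rot: [[0.055, 0.996, -0.068], [0.615, -0.087, -0.783], [-0.786, 0.002, -0.618]]
force: [0.8, -0.1, -0.1]
opening: 0.998
grasp_force: 0.0
```

send_rows(moves=[[-0.03, 0, -0.06, 0, 0, 0], [-0.1, 0, -0.16, 0, 0, 0], [-0.18, 0, -0.26, 0, 0, 0], [-0.26, 0, -0.32, 0, 0, 0], [-0.32, 0, -0.35, 0, 0, 0], [-0.32, 0, -0.35, 0, 0, 0]])

```text
time_s: 27.7
position: [0.5046, 0.5127, 0.2881]
tcp_rot: [[0.058, 0.996, -0.067], [0.617, -0.089, -0.782], [-0.785, 0.004, -0.62]]
force: [0.0, 0.8, 0.4]
opening: 0.998
grasp_force: 0.0
```

```bash
python3 - <<'E'
from h import *
np.set_printoptions(precision=4,suppress=True)
s=readout.read_state();print(s["time_s"],s["position"],s["force"])
o=[]
for n in("top","side"):
    p,d=viewer.capture(n);C=cloud(n,d);Z=C[...,2]
    for nm,(x,y),lo,hi in(("new",(.497,.4185),.145,.17),("dry",(.533,.24),.145,.17),("capA",(.5124,-.2694),.14,.165),("capB",(.4868,-.3397),.14,.165)):
        k=(np.hypot(C[...,0]-x,C[...,1]-y)<.045)&(Z>lo)&(Z<hi)&(p.min(2)>(110 if nm in("new","dry") else 0))
        q=C[k]
        if len(q)>20:
            A=np.c_[q[:,:2]-q[:,:2].mean(0),np.ones(len(q))];f=np.linalg.lstsq(A,q[:,2],rcond=None)[0]
            print(n,nm,len(q),"mid",(q.min(0)+q.max(0))/2,"z med",np.median(q[:,2]),"slope deg",np.degrees(f[:2]))
        else:print(n,nm,len(q))
    o.append(cv2.resize(p[160:280,140:300] if n=="top" else p[260:410,190:350],(400,375)))
cv2.imwrite("pics/end.png",np.hstack(o)[:,:,::-1])
E
```

```text
27.7 [0.5046 0.5127 0.2881] [0.0129 0.7917 0.3519]
top new 370 mid [0.4972 0.4194 0.1535] z med 0.153675325713726 slope deg [0.9116 0.2312]
top dry 360 mid [0.5328 0.2393 0.1525] z med 0.15346610348749934 slope deg [1.8829 0.7249]
top capA 206 mid [ 0.5126 -0.2705  0.1494] z med 0.15281433483642437 slope deg [ 2.1579 -4.7729]
top capB 202 mid [ 0.4875 -0.34    0.1498] z med 0.15271946571096373 slope deg [ 2.524  -2.3585]
side new 194 mid [0.4845 0.4185 0.1522] z med 0.15288884305785072 slope deg [-0.1064 -1.4265]
side dry 0
side capA 98 mid [ 0.5115 -0.2702  0.1492] z med 0.1510676050666011 slope deg [ 0.1734 -5.9071]
side capB 47 mid [ 0.491  -0.3429  0.1494] z med 0.15387951989940707 slope deg [-11.1931  -5.5788]
```

View pics/end.png

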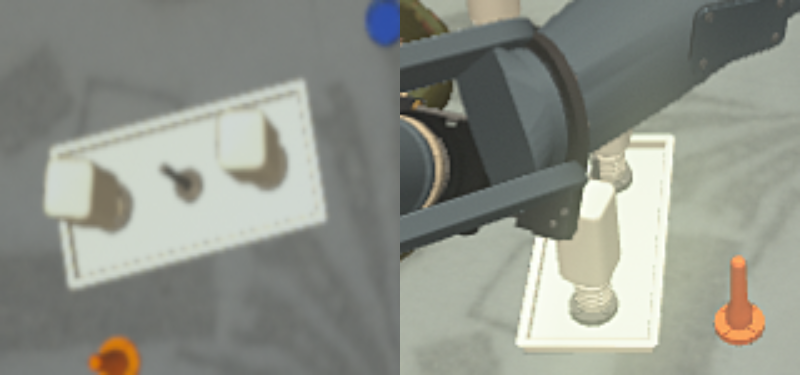

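The bottle stands upright on the peg (base at crop-left (70,185), foot at crop-right (593,305)). Its top is at the same height as the dry bottle's, level, and everything else is where it was. Handing in.

```bash
python3 -c "from rig import ticket; print(ticket.hand_in())"
```

```text
the job is handed in; nothing more can be done
None
```

The job is handed in: the open bottle was laid on its side, regripped, turned mouth down, seated upright on the free stout peg and released at about 28 s; camera checks showed the capped bottles and the dry bottle unmoved.

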